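Set the torque driver and poise it over the screw

TASK

While the torque driver still stands in its red holster, turn its grey sleeve so that the yellow pointer clicks in at the three-dot setting. Then draw the driver out, turn it upright with the bit pointing straight down, and hold it with the bit tip a few centimetres above the brass screw of the blue gearbox, touching neither gearbox nor screw. Finish while still holding it there, the setting kept and the other things on the bench left where they are.

Things in the scene. Friction and masses are not known exactly. Their poses are not given: they have to be found in the camera images.
- driver: Torque driver, 178 mm, 0.3-0.45 kg. Origin at the bit tip, z along its axis to the sleeve end. Along z (mm): 0-28 bit, 8 dia; 28-95 square steel nose 22 x 22; 95-125 red barrel, 34 dia; 125-133 black scale disc, 72 dia, white dots; 133-178 grey sleeve, 38 dia, turns about z: grip it here. In the holster z leans 30 deg from vertical, sleeve up, towards the holster's -x. Balances about 95 mm up.
- driver_tip (a point): The bit tip (the driver's origin, 0 mm along z).
- driver_seat (a point): Centre of the shoulder under the red barrel, 95 mm along the driver's z; it rests on the holster's mouth. In the holster the driver's x axis lies in the holster's x-z plane, pointing to the far side (+x, 30 degrees upward), so the scale faces away from the robot: one dot on the robot's right, four dots on its left.
- driver_grip (a point): On the driver's axis 156 mm from the tip, mid-sleeve: put the TCP here, fingers along the axis from the sleeve's end, to grip it (fingertips then end 4 mm above the scale disc). The driver can be turned, drawn and carried by the sleeve. Same axes as the driver.
- sleeve (a joint): Sleeve turn on the driver, rad, growing counterclockwise seen from the sleeve's end. Sprung detents: yellow pointer at 1 dot 0.0, 2 dots 0.6, 3 dots 1.2, 4 dots 1.8; stops -0.12, 1.92. Starts at 1 or 2. Released within 0.2 of a detent it snaps in. Up to 0.3 N m to turn; the driver twists 0.1 rad in the holster meanwhile. Pointer angle from the driver's x axis: joint - 0.9.
- holder: Slanted tool holster, fixed: dark foot plate 140 x 100 x 12 mm, red square tube (outside 40 x 40, hole 24 x 24, 70 mm long, open through) between two cheeks. Origin: centre of the foot's underside, z up. Tube axis in the holder's frame: (-0.5, 0, 0.866), so the mouth leans to -x. The nose has 1 mm play on each side; draw 95 mm along the axis to clear the bit.
- holder_mouth (a point): Centre of the tube's upper mouth, 104 mm above the bench, at (-17.5, 0, 104) mm in the holder's frame.
- gearbox: Blue gearbox fixed to the bench: foot 180 x 140 mm, housing 150 x 120 mm, aluminium cover 135 x 105 mm with its top 59 mm above the bench and a 48 mm boss 4 mm higher; a steel shaft stub points to +x. Origin at the centre of its underside. Four screws in the cover's corners: three dark and low, one brass and standing 10 mm proud.
- screw_top (a point): Centre of the top of the brass screw's head, 18 mm diameter, 69 mm above the bench, at (-52, 38, 69) mm in the gearbox's frame.
- spanner: Loose spanner, 170 mm, lying on the bench between holster and gearbox; leave it alone.
- socket: Loose steel wrench socket, 28 mm diameter, 32 mm high, standing on the bench; leave it alone.
- spray_can: Loose blue-labelled can, 52 mm diameter, 160 mm high, at the back; leave it alone.
- tape: Loose yellow roll, 90 mm diameter, 24 mm high, lying flat at the robot's left; leave it alone.
- tray: Loose grey divided tray, 100 x 140 x 40 mm, at the robot's right; leave it alone.
- hammer: Loose hammer, 260 mm, lying at the robot's left; leave it alone.
- mug: Loose white mug, 80 mm diameter, 90 mm high, at the robot's right; leave it alone.

How it is judged (in metres and radians):
On the way, in this order (a step that is already met when the one before it is completed fails the run):
1. the sleeve is at the three-dot setting (within 0.15 rad) while the driver is seated in its holster (value of joint sleeve between 1.05 and 1.35 rad and distance between driver_seat and holder_mouth below 0.02 m), for 0.2 s.
2. the driver is drawn out: its bit tip above the height of the holster's mouth, clear of the holster (height (world z) of driver_tip above 0.115 m and contact force between driver and holder below 0.1 N), for 0.1 s.
At the end, for the whole second after the job is handed in: Fingers hold the driver still, bit down, upright within 8 degrees, its tip within 18 mm sideways of the brass screw's centre and 8 to 90 mm above it, touching neither gearbox nor holster; sleeve at three dots (1.2 rad within 0.2); other things within 30 mm of their starts (value of joint sleeve between 1 and 1.4 rad and angle between driver's own z axis and vertical below 0.14 rad and horizontal distance between driver_tip and screw_top below 0.018 m and z of driver_tip in the frame of screw_top between 0.008 and 0.09 m and linear speed of driver below 0.02 m/s and contact force between driver and the fingers above 2 N and contact force between driver and holder below 0.1 N and contact force between driver and gearbox below 0.1 N and distance of each of spanner, socket, spray_can, tape, tray, hammer, mug from where it was at the start of the episode below 0.03 m); the arm keeps its last pose, push and grip.
It fails at once if the driver touches the gearbox or its screws (contact force between driver and gearbox above 1 N).
It fails at once if another thing on the bench is pushed away (over 30 mm) (distance of any of spanner, socket, spray_can, tape, tray, hammer, mug from where it was at the start of the episode above 0.03 m).
It also fails if it takes over 58 s, if anything falls off the work surface, if the arm or the gripper's body presses on something with over 40 N, if the wrist force passes 120 N, or if a joint passes its speed limit or range.

ROBOT

A 6-joint arm with a two-finger parallel gripper is mounted at the origin on the work surface. World frame = base frame: x ahead of the robot, y to its left, z up, the work surface at z = 0. Lengths are in m, angles in degrees, forces in N, time in s.
With the tool pointing down it reaches from about 0.4 to 0.825 m from the base axis. Payload 7 kg.
Tool frame: the origin (TCP) lies between the finger pads, 19 mm behind the fingertips; this is the grasp point; z points along the fingers, y is the direction in which the jaws open and shut (so a half turn about z gives the same grasp; the last joint's range is limited). The gripper opens to 88 mm and grips with 3 to 60 N. Pads are 19 mm wide; open, the fingers measure 130 mm over their backs; the gripper's body (78 mm by 193 mm) begins 47 mm behind the grasp point.
Start: joints at [80.392, 20.546, 0.682, 0, -70.136, -16.507], TCP at [0.297, 0.606, 0.245] pointing down, gripper open.
Joint ranges: [-176.03, 176.03], [-82.01, 121.73], [-58.28, 71.71], [-173.87, 95.51], [-174.79, -0.11], [-173.66, 173.66]. Speed limits (degrees/s): [136.94, 136.94, 172.46, 180, 180, 180].

INTERFACE

Orientations are given as [roll, pitch, yaw] about the fixed x, y, z axes, in that order (R = Rz(yaw) Ry(pitch) Rx(roll)).
In Python, from plant import r, imaging, close_job gives the robot as it stands.
- The arm moves only by the tool step_arm, never from a script. Its argument "commands" is a list of rows, each a list of 2 entries, a list of its own where there are three numbers: the shift along the tool's x, y, z in mm, then the turn about the tool's z in degrees. In form: [[[x, y, z], twist], ...]. A call has 1 to 20 rows; each row shifts and turns the commanded pose from where the row before left it, along the tool's axes as they then stand; what a row does not reach is not made up. A row lasts 1/8 s, in which the tool goes at most 62.5 mm and 10.7 degrees, less where a joint would pass 70% of its speed; a pose out of reach is approached as far as the arm can. A call with a gripper value outside its range is refused whole. "gripper" is the closure, from 0 (fully open) to 1 (shut), set as the call begins (left out, the last holds). The fingers move at their own pace and stop on an object; "grip_force" is the grip in N (left out, the last holds). Time passes only in rows, so rows that do not move let the fingers close. It gives the time, the measured TCP pose, the force and the opening at its end, in the units of the state.
- r.get_state(): the state, without advancing time (a new reading comes with each control period).
- imaging.capture(name): name is "side" or "top"; returns a dict with "img" (480x640x3 uint8, red, green, blue), "z_map" (480x640 float32, m along the optical axis (not along the pixel's ray), 0 where there is no reading), "vfov" (degrees; the focal length in pixels is half the picture's height over the tangent of half this angle, whatever the lens; pixels are square), "cx", "cy" (the principal point, pixels), "D" ([k1, k2, p1, p2, k3] as OpenCV has them; the pictures are not rectified), "extrinsics" (4x4, takes a point from camera to world coordinates). Camera axes: x right, y down, z forward; pixel columns grow to the right and rows downward; lengths in m; the calibration is good to about 2 mm. A picture is of the moment at which its call begins.
- close_job(): hands the job in, once; it reports no verdict.
The state is a dict: "time_s": time; "joints": joint angles; "qd": joint speeds; "joint_torque": joint torques, N m; "tcp_pos": TCP position; "eef_rot": TCP orientation; "contact_force": force on the tool from outside, world axes, zero at the start; "moment": the same for the moment, N m; "gripper_width": finger opening in m.
Only numpy, scipy, OpenCV 4.12 (cv2) and the standard library are available. Lean on these libraries where they do the work, as an engineer would, in place of code of your own. Each camera call takes 0.05 s, during which the arm holds its last target.

## Working session

There is one attempt and no reset: what is moved stays moved. The work goes in short steps, Python scripts to look and compute and a tool call to move; the robot and the scene stay as the last step left them, time stands still between calls to the robot, and variables do not carry over. Pictures are saved under pics/ and viewed, and the job is handed in when it is done.

Besides the shell and the picture viewer there is one more tool, called after ">>>" as name(argument=value, ...), one argument or row to a line, values as JSON. step_arm: Moves the arm, as the interface text tells. Its arguments: {"type":"object","properties":{"commands":{"type":"array","items":{"type":"array"}},"gripper":{"type":"number"},"grip_force":{"type":"number"}},"required":["commands"]}

```bash
ls; mkdir -p pics
python3 - <<'E'
from plant import r, imaging
import cv2,pickle,numpy as np
print(r.get_state())
for n in("side","top"):
    d=imaging.capture(n); cv2.imwrite(f"pics/{n}0.png",d["img"][:,:,::-1]); pickle.dump(d,open(f"{n}0.pkl","wb"))
    print(n,d["vfov"],d["cx"],d["cy"],d["D"],np.round(d["extrinsics"],4).tolist())
E
```

```text
pics
{'time_s': 0.0, 'joints': array([ 8.03925149e+01,  2.05912143e+01,  6.33184051e-01, -2.01652809e-02,
       -7.01346313e+01, -1.65050581e+01]), 'qd': array([ 0.01151988,  0.01023754,  0.10316418, -0.04718197,  0.13994136,
        0.01858781]), 'joint_torque': array([ 1.42080757e-03, -5.82723856e+01,  2.93050396e+01,  6.99701115e+00,
        7.12331981e-03, -1.60876893e-04]), 'tcp_pos': array([0.29693111, 0.60567304, 0.24442052]), 'eef_rot': array([ 1.79905771e+02, -8.15224846e-03, -2.61194041e+01]), 'contact_force': array([-0.89318972,  0.87672208, -0.17518268]), 'moment': array([-0.00927966, -0.02147699, -0.01172009]), 'gripper_width': 0.0876115974484718}
side 46.71756189976488 328.30835884306964 242.82890211453548 [0.05648942 0.         0.         0.         0.        ] [[0.9305, -0.2567, 0.2613, 0.1987], [-0.3659, -0.6197, 0.6943, -1.0673], [-0.0163, -0.7417, -0.6706, 1.1369], [0.0, 0.0, 0.0, 1.0]]
top 46.954825935150794 318.81082727810104 237.72741111408675 [-0.10508615  0.          0.          0.          0.        ] [[-0.0201, -0.9847, 0.1729, 0.2962], [-0.9998, 0.0214, 0.006, -0.0254], [-0.0096, -0.1728, -0.9849, 1.6947], [0.0, 0.0, 0.0, 1.0]]
```

View pics/side0.png

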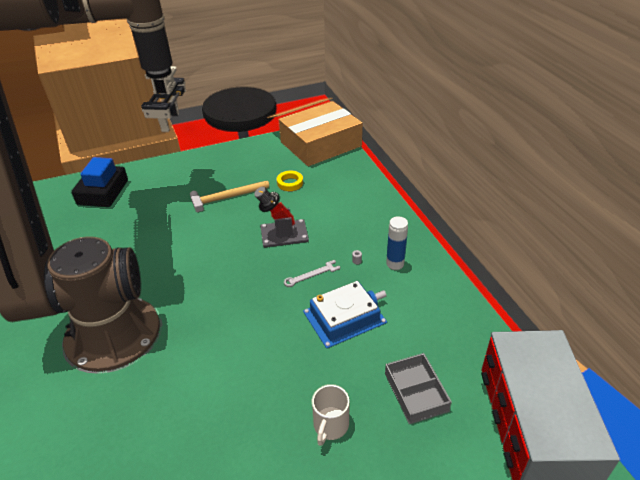

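View pics/top0.png

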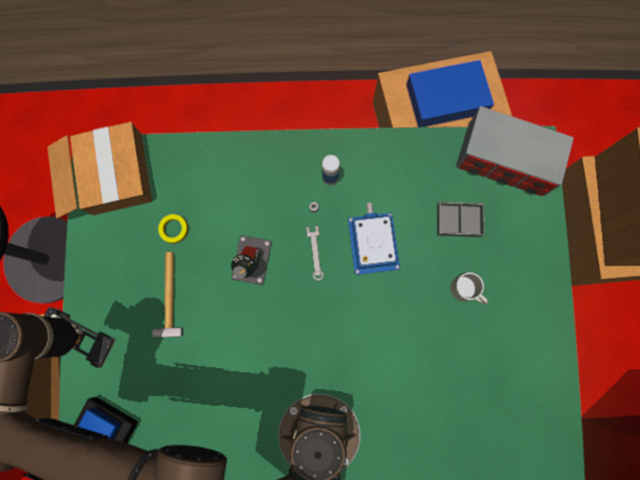

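```bash
cat > h.py <<'E'
import numpy as np,cv2,pickle
def load(n): return pickle.load(open(n,"rb"))
def K(d):
    f=240/np.tan(np.radians(d["vfov"]/2)); return np.array([[f,0,d["cx"]],[0,f,d["cy"]],[0,0,1]])
def cloud(d):
    v,u=np.mgrid[0:480,0:640]; p=np.stack([u,v],-1).reshape(-1,1,2).astype(float)
    n=cv2.undistortPoints(p,K(d),np.array(d["D"],float)).reshape(480,640,2)
    z=d["z_map"]; P=np.stack([n[...,0]*z,n[...,1]*z,z],-1)
    T=np.array(d["extrinsics"]); W=P@T[:3,:3].T+T[:3,3]; W[z==0]=np.nan; return W
def proj(d,X):
    T=np.linalg.inv(np.array(d["extrinsics"])); X=np.atleast_2d(X).astype(float)
    return cv2.projectPoints(X,cv2.Rodrigues(T[:3,:3])[0],T[:3,3],K(d),np.array(d["D"],float))[0].reshape(-1,2)
def crop(d,x0,y0,w,h,s,fn):
    im=d["img"][y0:y0+h,x0:x0+w,::-1]; cv2.imwrite(fn,cv2.resize(im,None,fx=s,fy=s,interpolation=cv2.INTER_CUBIC))
E
python3 - <<'E'
from h import *
s=load("side0.pkl");t=load("top0.pkl")
crop(s,230,170,100,90,8,"pics/s1.png");crop(t,215,220,80,75,8,"pics/t1.png");crop(t,340,200,70,80,7,"pics/t2.png");crop(s,290,270,110,80,7,"pics/s2.png")
E
```

```text
(no output)
```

View pics/s1.png

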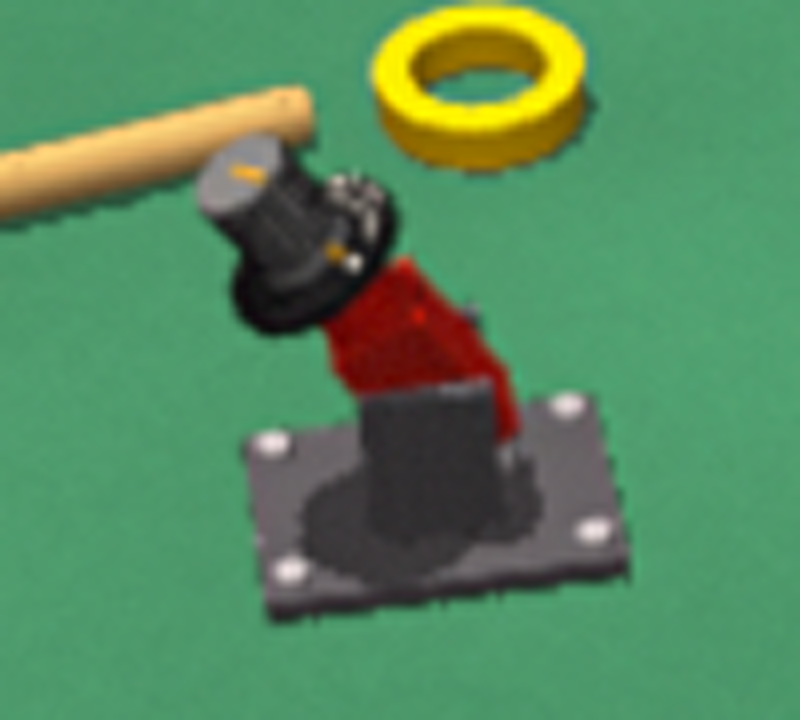

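View pics/t1.png

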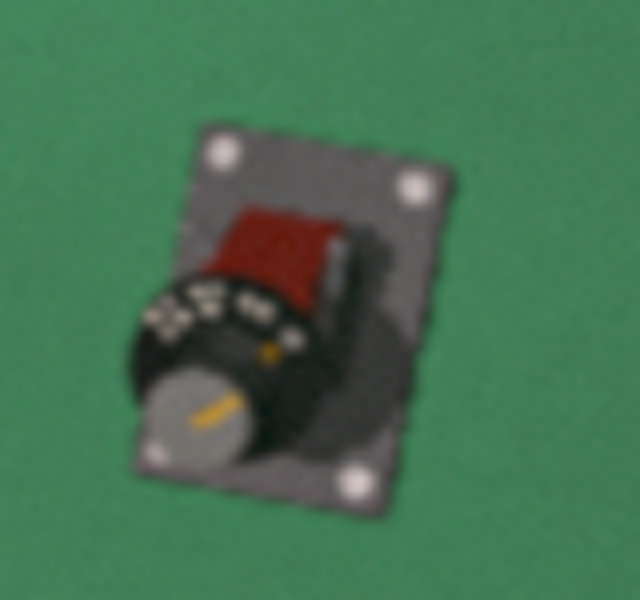

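View pics/t2.png

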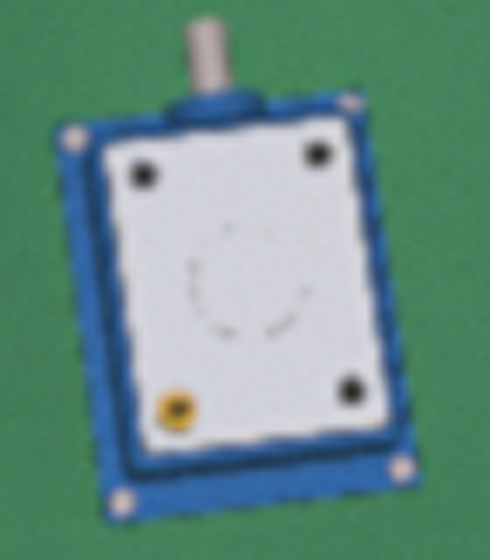

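```bash
cat >> h.py <<'E'
def ray(d,uv,z):
    n=cv2.undistortPoints(np.array(uv,float).reshape(-1,1,2),K(d),np.array(d["D"],float)).reshape(-1,2)
    T=np.array(d["extrinsics"]); v=np.c_[n,np.ones(len(n))]@T[:3,:3].T; o=T[:3,3]
    return o+v*((z-o[2])/v[:,2])[:,None]
E
python3 - <<'E'
from h import *
s=load("side0.pkl");t=load("top0.pkl")
def un(p,x0,y0,s): return [( (x+.5)/s-.5+x0,(y+.5)/s-.5+y0) for x,y in p]
# holder foot bolts: top, and side
a=ray(t,un([(205,123),(457,168),(385,517),(135,472)],215,220,8),.012)
b=ray(s,un([(245,445),(590,395),(628,565),(272,605)],230,170,8),.012)
print(a.round(4),a.mean(0).round(4));print(b.round(4),b.mean(0).round(4))
for q in(a,b):print(np.linalg.norm(q-np.roll(q,-1,0),axis=1).round(4))
g=ray(t,un([(178,411)],340,200,7),.069);print("screw",g)
g=ray(t,un([(143,175),(318,153),(351,391)],340,200,7),.060);print(g.round(4))
c=cloud(s);ct=cloud(t)
for nm,W,d in(("s",c,s),("t",ct,t)):
    im=d["img"].astype(int);m=(im[...,0]>150)&(im[...,2]<90)&(im[...,1]>100)&(W[...,2]>.055)&(W[...,2]<.09)&(abs(W[...,1])<.4)
    print(nm,m.sum(),W[m].mean(0).round(4), np.argwhere(m).mean(0))
    # sleeve top: highest points near holder
    m=(W[...,2]>.12)&(np.hypot(W[...,0]-.55,W[...,1]-.2)<.12); print(m.sum(),W[m].mean(0).round(3),W[m].max(0).round(4))
E
```

```text
[[0.6057 0.2289 0.012 ]
 [0.5859 0.1309 0.012 ]
 [0.4513 0.1593 0.012 ]
 [0.4703 0.2554 0.012 ]] [0.5283 0.1936 0.012 ]
[[0.4699 0.2559 0.012 ]
 [0.6052 0.233  0.012 ]
 [0.5847 0.1321 0.012 ]
 [0.4531 0.1622 0.012 ]] [0.5282 0.1958 0.012 ]
[0.1    0.1376 0.098  0.138 ]
[0.1372 0.1029 0.135  0.0952]
screw [[ 0.51670574 -0.151262    0.069     ]]
[[ 0.6208 -0.1404  0.06  ]
 [ 0.6288 -0.2163  0.06  ]
 [ 0.5249 -0.2262  0.06  ]]
s 21 [ 0.5161 -0.1485  0.0695] [297.33333333 319.19047619]
440 [0.487 0.196 0.153] [0.5249 0.2402 0.1867]
t 9 [ 0.5157 -0.1501  0.0658] [258.77777778 364.55555556]
453 [0.491 0.2   0.154] [0.5259 0.2374 0.1868]
```

View pics/s2.png

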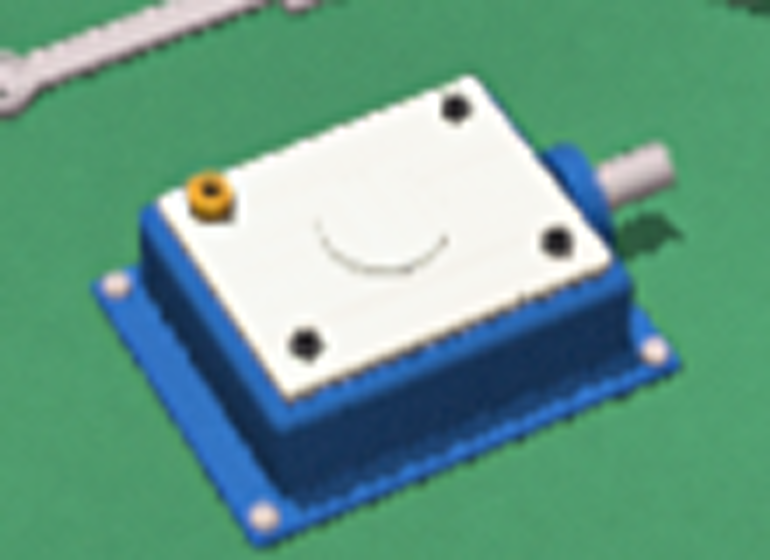

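>>> step_arm(
  commands=[
    [[0,0,-60],0],
    [[0,0,-60],0],
    [[47,39,-10],0],
    [[47,39,-10],0],
    [[47,39,-10],0],
    [[47,39,-10],0],
    [[47,39,-10],0],
    [[47,39,-10],0],
    [[47,39,-10],0],
    [[47,39,0],0],
    [[47,39,0],0],
    [[47,39,0],0],
    [[47,39,0],0],
    [[47,39,0],0],
    [[47,39,0],0],
    [[47,39,0],0],
  ],
)

```text
time_s: 2.1
tcp_pos: [0.6481, -0.1757, 0.4349]
eef_rot: [180.0, 0.0, -26.1]
contact_force: [0.9, 0.4, 0.2]
gripper_width: 0.0876
```

Run:
```python
from plant import r
s=r.get_state();print(s['time_s'],s['joints'].round(2),s['tcp_pos'].round(4),s['eef_rot'].round(2))
```

```text
2.1 [ 1.420e+00  1.747e+01  2.014e+01 -1.000e-02 -9.270e+01  6.247e+01] [ 0.6481 -0.1757  0.4349] [ 1.800e+02  4.000e-02 -2.611e+01]
```

>>> step_arm(
  commands=[
    [[47,37,0],0],
    [[47,37,0],0],
    [[47,37,0],0],
    [[40,-10,0],0],
    [[40,-10,0],0],
    [[40,-10,0],0],
    [[40,-10,0],0],
  ],
)

```text
time_s: 2.98
tcp_pos: [0.8503, -0.3544, 0.4029]
eef_rot: [179.8, -1.9, -26.1]
contact_force: [0.6, 0.4, -0.3]
gripper_width: 0.0876
```

```bash
cat > st.py <<'E'
from plant import r
import numpy as np; from scipy.spatial.transform import Rotation as R
s=r.get_state();print(s['time_s'],s['joints'].round(2).tolist(),s['tcp_pos'].round(4).tolist(),s['eef_rot'].round(2).tolist())
M=R.from_euler('xyz',s['eef_rot'],degrees=True).as_matrix()
for i,n in enumerate('xyz'):print(n,M[:,i].round(3).tolist())
z=M[:,2];print('tilt',np.degrees(np.arccos(-z[2])).round(2),'az',np.degrees(np.arctan2(z[1],z[0])).round(1),'F',s['contact_force'].round(1).tolist(),'w',round(s['gripper_width'],4))
E
python3 st.py
```

```text
2.975 [-10.31, 49.74, 71.5, 0.81, -109.95, 74.48] [0.8503, -0.3544, 0.4029] [179.76, -1.95, -26.11]
x [0.897, -0.44, 0.034]
y [-0.44, -0.898, 0.004]
z [0.029, -0.019, -0.999]
tilt 1.96 az -33.2 F [0.6, 0.4, -0.3] w 0.0876
```

>>> step_arm(
  commands=[
    [[40,-10,-10],0],
    [[40,-10,-10],0],
    [[40,-10,-10],0],
    [[40,-10,-10],0],
  ],
)

```text
time_s: 3.48
tcp_pos: [0.9088, -0.3476, 0.3998]
eef_rot: [179.7, -9.3, -26.1]
contact_force: [0.1, 0.6, -0.2]
gripper_width: 0.0877
```

```bash
python3 st.py
```

```text
3.475 [-8.41, 50.78, 71.67, 3.17, -102.14, 73.21] [0.9088, -0.3476, 0.3998] [179.69, -9.26, -26.08]
x [0.886, -0.434, 0.161]
y [-0.44, -0.898, 0.005]
z [0.142, -0.076, -0.987]
tilt 9.27 az -28.0 F [0.1, 0.6, -0.2] w 0.0877
```

>>> step_arm(
  commands=[
    [[-9,-57,-2],0],
    [[-9,-57,-2],0],
    [[-9,-57,-2],0],
    [[-9,-57,-2],0],
    [[-9,-57,-2],0],
    [[-9,-57,-2],0],
    [[40,-20,0],0],
    [[40,-20,0],0],
    [[40,-20,0],0],
    [[40,-20,0],0],
  ],
)

```text
time_s: 4.72
tcp_pos: [1.0504, -0.0125, 0.3629]
eef_rot: [-177.5, -17.4, -26.2]
contact_force: [-1.3, -0.2, 0.5]
gripper_width: 0.0876
```

```bash
python3 st.py
```

```text
4.725 [12.79, 54.97, 71.65, 8.85, -91.43, 52.78] [1.0504, -0.0125, 0.3629] [-177.48, -17.39, -26.22]
x [0.856, -0.422, 0.299]
y [-0.43, -0.902, -0.042]
z [0.287, -0.092, -0.953]
tilt 17.56 az -17.8 F [-1.3, -0.2, 0.5] w 0.0876
```

>>> step_arm(
  commands=[
    [[42,-20,-8],0],
    [[42,-20,-8],0],
    [[42,-20,-8],0],
    [[42,-20,-8],0],
  ],
)

```text
time_s: 5.22
tcp_pos: [1.0935, -0.0092, 0.3907]
eef_rot: [-174.6, -24.9, -26.8]
contact_force: [-1.1, 0.6, -0.2]
gripper_width: 0.0877
```

```bash
python3 st.py
```

```text
5.225 [13.22, 54.9, 71.66, 11.46, -83.94, 52.27] [1.0935, -0.0092, 0.3907] [-174.58, -24.94, -26.81]
x [0.809, -0.409, 0.422]
y [-0.413, -0.907, -0.086]
z [0.417, -0.105, -0.903]
tilt 25.49 az -14.1 F [-1.1, 0.6, -0.2] w 0.0877
```

>>> step_arm(
  commands=[
    [[42,-28,-8],0],
    [[42,-28,-8],0],
    [[0,0,0],0],
  ],
)

```text
time_s: 5.6
tcp_pos: [1.1127, 0.0091, 0.4111]
eef_rot: [-172.9, -28.9, -27.2]
contact_force: [0.3, -0.4, 0.2]
gripper_width: 0.0879
```

```bash
python3 st.py
```

```text
5.6 [14.39, 54.74, 71.68, 13.23, -80.33, 51.1] [1.1127, 0.0091, 0.4111] [-172.9, -28.87, -27.2]
x [0.779, -0.4, 0.483]
y [-0.401, -0.91, -0.108]
z [0.483, -0.109, -0.869]
tilt 29.66 az -12.7 F [0.3, -0.4, 0.2] w 0.0879
```

Run:
```python
from h import *
from scipy.optimize import least_squares
s=load("side0.pkl");t=load("top0.pkl")
psi=np.radians(-11.4);u=np.array([np.cos(psi),np.sin(psi),0]);v=np.array([-np.sin(psi),np.cos(psi),0])
C=np.array([.5282,.1947,0]);ax=-.5*u+np.array([0,0,.866025]);xd=.866*u+np.array([0,0,.5])
M=C-.0175*u+np.array([0,0,.104])
print("mouth",M,"grip",M+.061*ax,"end",M+.083*ax,"ax",ax)
# depth points on sleeve end / axis estimate: fit cylinder+end cap
for n,d in(("s",s),("t",t)):
    W=cloud(d);
    rel=W-M; h=rel@ax; a=rel@v; b=rel@xd
    ok=(abs(a)<.06)&(abs(b)<.06)
    end=ok&(h>.078)&(h<.09)&(np.hypot(a,b)<.03)
    print(n,"end n",end.sum(),"h",np.nanmedian(h[end]).round(4),"a",np.nanmean(a[end]).round(4),"b",np.nanmean(b[end]).round(4))
    sl=ok&(h>.045)&(h<.078)&(np.hypot(a,b)<.028)
    A=np.c_[a[sl],b[sl],h[sl]]
    f=lambda p:np.hypot(A[:,0]-p[0]-p[2]*(A[:,2]-.061),A[:,1]-p[1]-p[3]*(A[:,2]-.061))-.019
    q=least_squares(f,[0,0,0,0],loss='soft_l1',f_scale=.001);print("cyl",sl.sum(),q.x.round(4),np.abs(q.fun).mean().round(4))
    T=t if n=="t" else s; im=d["img"][:,:,::-1].copy(); im=cv2.resize(im,None,fx=4,fy=4,interpolation=cv2.INTER_CUBIC)
    th=np.linspace(0,2*np.pi,40)
    for hh,rr in((.083,.019),(.038,.036),(.030,.036)):
        P=M+hh*ax+rr*(np.cos(th)[:,None]*xd+np.sin(th)[:,None]*v)
        p=((proj(d,P)+.5)*4-.5).astype(int);cv2.polylines(im,[p.reshape(-1,1,2)],True,(255,255,0),1)
    c=((proj(d,M)[0])*4).astype(int); cv2.imwrite(f"pics/ov_{n}.png",cv2.resize(im[c[1]-150:c[1]+150,c[0]-150:c[0]+150],None,fx=2,fy=2))
```

```text
mouth [0.51104525 0.198159   0.104     ] grip [0.48114698 0.20418755 0.15682752] end [0.470364   0.20636178 0.17588007] ax [-0.49013559  0.09882867  0.866025  ]
s end n 94 h 0.0835 a -0.0004 b 0.0018
cyl 126 [ 0.005   0.0002 -0.0135  0.0045] 0.002
t end n 118 h 0.0823 a -0.0002 b 0.0021
cyl 75 [ 0.0017 -0.0007 -0.0174  0.0523] 0.0017
```

View pics/ov_t.png

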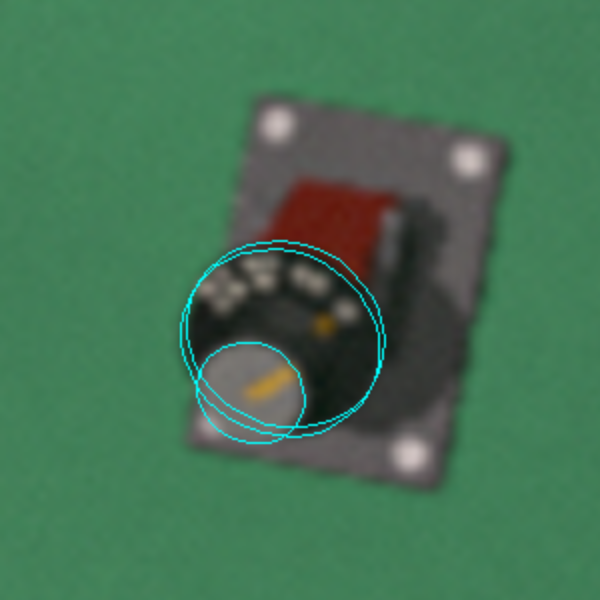

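View pics/ov_s.png

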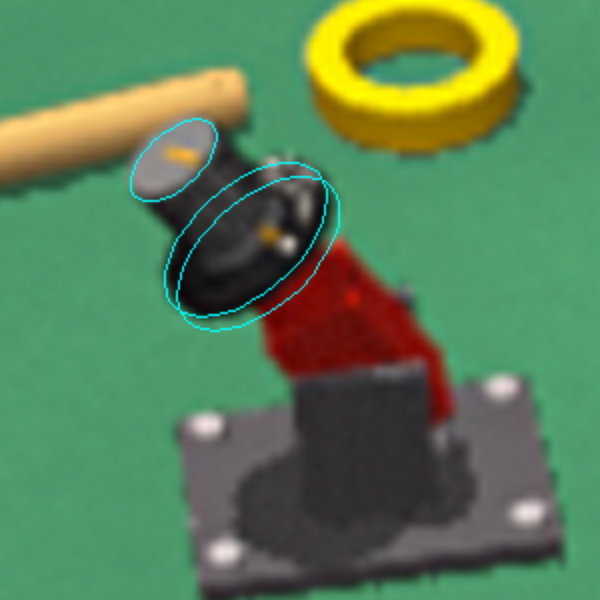

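>>> step_arm(
  commands=[
    [[-49.5,7.5,-17],0],
    [[-49.5,7.5,-17],0],
    [[-49.5,7.5,-17],0],
    [[-49.5,7.5,-17],0],
    [[-49.5,7.5,-17],0],
    [[-49.5,7.5,-17],0],
    [[-49.5,7.5,-17],0],
    [[-49.5,7.5,-17],0],
    [[-49.5,7.5,-17],0],
    [[-49.5,7.5,-17],0],
  ],
)

```text
time_s: 6.85
tcp_pos: [0.6464, 0.1507, 0.3199]
eef_rot: [-173.0, -28.9, -27.4]
contact_force: [0.0, 0.9, -0.1]
gripper_width: 0.0875
```

```bash
python3 st.py
```

```text
6.85 [39.79, 3.75, -30.23, 35.43, -42.85, 0.99] [0.6464, 0.1507, 0.3199] [-172.99, -28.86, -27.39]
x [0.778, -0.403, 0.483]
y [-0.404, -0.908, -0.107]
z [0.481, -0.112, -0.869]
tilt 29.63 az -13.1 F [0.0, 0.9, -0.1] w 0.0875
```

>>> step_arm(
  commands=[
    [[-49.5,7.5,-17],0],
    [[-49.5,7.5,-17],0],
    [[0,0,0],0],
  ],
)

```text
time_s: 7.22
tcp_pos: [0.5463, 0.1809, 0.3002]
eef_rot: [-173.0, -28.8, -27.2]
contact_force: [-0.0, 0.8, 0.3]
gripper_width: 0.0873
```

```bash
python3 st.py
```

```text
7.225 [50.85, -3.24, -40.65, 38.47, -45.44, -12.09] [0.5463, 0.1809, 0.3002] [-173.0, -28.85, -27.21]
x [0.779, -0.401, 0.482]
y [-0.402, -0.91, -0.107]
z [0.482, -0.111, -0.869]
tilt 29.61 az -12.9 F [-0.0, 0.8, 0.3] w 0.0873
```

>>> step_arm(
  commands=[
    [[-43,7,4],0],
    [[-43,7,4],0],
    [[-43,7,4],0],
    [[0,0,0],0],
  ],
)

```text
time_s: 7.72
tcp_pos: [0.4445, 0.2119, 0.2242]
eef_rot: [-173.2, -28.8, -27.2]
contact_force: [0.8, 0.6, 1.1]
gripper_width: 0.0876
```

```bash
python3 st.py
```

```text
7.725 [64.59, -5.85, -54.66, 44.29, -43.69, -33.47] [0.4445, 0.2119, 0.2242] [-173.15, -28.84, -27.21]
x [0.779, -0.4, 0.482]
y [-0.403, -0.909, -0.104]
z [0.48, -0.113, -0.87]
tilt 29.57 az -13.2 F [0.8, 0.6, 1.1] w 0.0876
```

>>> step_arm(
  commands=[
    [[0,0,26],0],
    [[0,0,26],0],
    [[0,0,25],0],
    [[0,0,0],0],
  ],
)

```text
time_s: 8.22
tcp_pos: [0.4888, 0.2075, 0.1657]
eef_rot: [-173.7, -28.3, -27.4]
contact_force: [-0.1, 0.4, -0.0]
gripper_width: 0.0876
```

```bash
python3 st.py
python3 - <<'E'
from h import *
from plant import imaging
for n in("side","top"):
    d=imaging.capture(n); c=proj(d,[.48,.204,.15])[0].astype(int); print(c)
    crop(d,c[0]-40,c[1]-35,80,70,8,f"pics/g_{n}.png")
E
```

```text
8.225 [52.19, 2.0, -58.09, 58.79, -31.3, -39.75] [0.4888, 0.2075, 0.1657] [-173.72, -28.34, -27.41]
x [0.781, -0.405, 0.475]
y [-0.411, -0.906, -0.096]
z [0.469, -0.12, -0.875]
tilt 28.97 az -14.4 F [-0.1, 0.4, -0.0] w 0.0876
[263 198]
[241 269]
```

View pics/g_side.png

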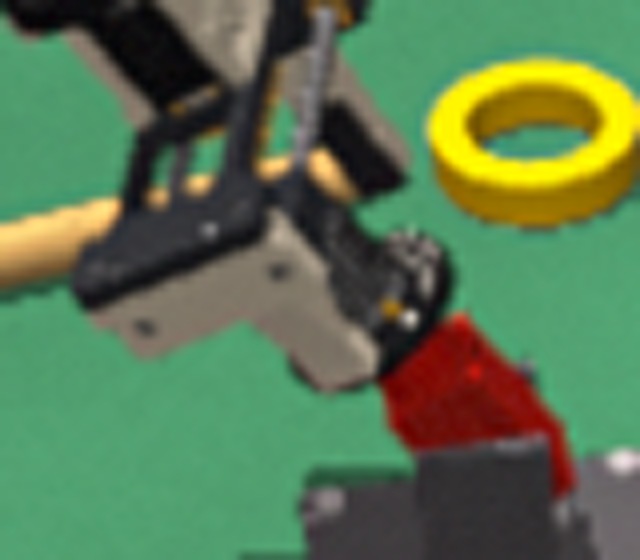

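View pics/g_top.png

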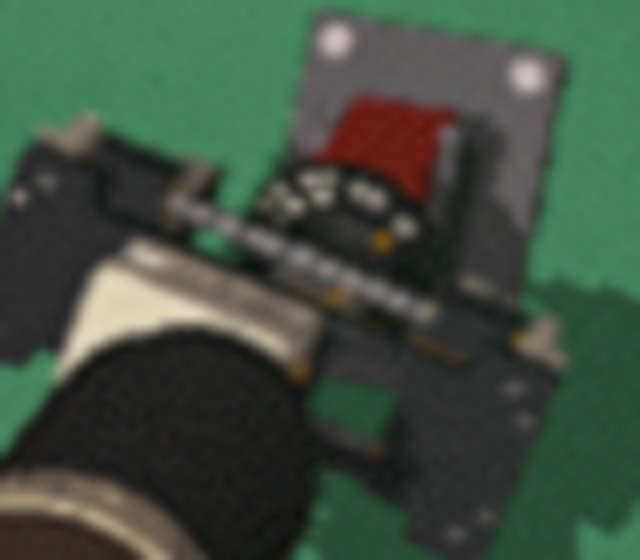

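```bash
cat > kin.py <<'E'
import numpy as np
from scipy.spatial.transform import Rotation as R
from scipy.optimize import least_squares
D=[([80.392,20.591,.633,-.02,-70.135,-16.505],[.29693,.60567,.24442],[179.906,-.008,-26.119]),
([1.42,17.47,20.14,-.01,-92.70,62.47],[.6481,-.1757,.4349],[180,.04,-26.11]),
([-10.31,49.74,71.5,.81,-109.95,74.48],[.8503,-.3544,.4029],[179.76,-1.95,-26.11]),
([-8.41,50.78,71.67,3.17,-102.14,73.21],[.9088,-.3476,.3998],[179.69,-9.26,-26.08]),
([12.79,54.97,71.65,8.85,-91.43,52.78],[1.0504,-.0125,.3629],[-177.48,-17.39,-26.22]),
([13.22,54.9,71.66,11.46,-83.94,52.27],[1.0935,-.0092,.3907],[-174.58,-24.94,-26.81]),
([14.39,54.74,71.68,13.23,-80.33,51.1],[1.1127,.0091,.4111],[-172.9,-28.87,-27.2]),
([39.79,3.75,-30.23,35.43,-42.85,.99],[.6464,.1507,.3199],[-172.99,-28.86,-27.39]),
([50.85,-3.24,-40.65,38.47,-45.44,-12.09],[.5463,.1809,.3002],[-173,-28.85,-27.21]),
([64.59,-5.85,-54.66,44.29,-43.69,-33.47],[.4445,.2119,.2242],[-173.15,-28.84,-27.21]),
([52.19,2.0,-58.09,58.79,-31.3,-39.75],[.4888,.2075,.1657],[-173.72,-28.34,-27.41])]
def rr(a,d): return R.from_euler(a,d,degrees=True).as_matrix()
def mats(q,s4=1,s6=1):
    A=rr('z',q[0]);B=A@rr('y',q[1]);C=A@rr('y',q[1]-q[2]);E=C@rr('x',s4*q[3]);F=E@rr('y',-q[4]);G=F@rr('x',s6*q[5]);return A,B,C,E,F,G
def fit():
    best=None
    for s4 in(1,-1):
        for s6 in(1,-1):
            Cs=[mats(q,s4,s6)[5].T@R.from_euler('xyz',e,degrees=True).as_matrix() for q,p,e in D]
            m=R.from_matrix(Cs).mean(); er=max((m.inv()*R.from_matrix(c)).magnitude() for c in Cs)
            if best is None or er<best[0]: best=(er,s4,s6,m.as_matrix())
    er,s4,s6,m=best
    # p = h + A o1 + B o2 + C o3 + F o5   (linear)
    rows=[];rhs=[]
    for q,p,e in D:
        A,B,C,E,F,G=mats(q,s4,s6)
        rows.append(np.c_[[0,0,1],A[:,:2],B[:,2],C[:,[0,2]],E[:,1],F[:,0]]);rhs.append(p)
    X=np.vstack(rows);y=np.hstack(rhs);o,_,rk,sv=np.linalg.lstsq(X,y,rcond=None)
    return er,s4,s6,m,o,(X@o-y).reshape(-1,3),rk,sv
if __name__=="__main__":
    er,s4,s6,m,o,res,rk,sv=fit();print(np.degrees(er),s4,s6,m.round(2).tolist());print(o.round(4),rk,sv.round(3));print((res*1000).round(1))
E
python3 kin.py
```

```text
0.012414143966452858 -1 -1 [[-0.0, 0.0, 1.0], [-1.0, -0.0, -0.0], [0.0, -1.0, 0.0]]
[ 1.991e-01  0.000e+00  1.000e-04  6.015e-01  4.636e-01 -1.000e-04
 -1.919e-01  3.593e-01] 8 [6.101 4.833 4.491 2.114 1.419 0.746 0.378 0.253]
[[-0.  -0.  -0.1]
 [-0.  -0.   0. ]
 [-0.  -0.   0. ]
 [ 0.   0.   0.1]
 [-0.  -0.   0.1]
 [-0.   0.1 -0.1]
 [ 0.1 -0.  -0.1]
 [-0.  -0.1  0. ]
 [-0.   0.   0.1]
 [ 0.   0.  -0.1]
 [ 0.  -0.   0. ]]
```

```bash
cat >> kin.py <<'E'
er,s4,s6,m,o,res,_,_=fit()
LO=np.array([-176.03,-82.01,-58.28,-173.87,-174.79,-173.66]);HI=np.array([176.03,121.73,71.71,95.51,-.11,173.66])
def fk(q):
    A,B,C,E,F,G=mats(q,s4,s6)
    p=np.array([0,0,o[0]])+A[:,:2]@o[1:3]+B[:,2]*o[3]+C[:,[0,2]]@o[4:6]+E[:,1]*o[6]+F[:,0]*o[7]
    return p,G@m
def ikz(p,z,n=200,seed=0,lim=True,x=None):
    rng=np.random.default_rng(seed);S=[]
    lo,hi=(LO,HI) if lim else (LO-200,HI+200)
    for _ in range(n):
        q0=rng.uniform(LO,HI); 
        def f(v):
            q=np.r_[v,0] if x is None else v; P,M=fk(q); e=np.r_[(P-p)*10,(M[:,2]-z)*3]
            return e if x is None else np.r_[e,(M[:,0]-x)*3]
        k=5 if x is None else 6
        s=least_squares(f,q0[:k],bounds=(lo[:k],hi[:k]))
        if s.cost<1e-6 and not any(np.allclose(s.x,t,atol=.5) for t in S): S.append(s.x)
    return S
E
python3 - <<'E'
from kin import *
ax=np.array([-.49014,.09883,.86603]);g=np.array([.482,.204,.157])
for lim in(True,False):
    for s in ikz(g,-ax,60,lim=lim): print(lim,s.round(1))
for t in (20,25,28):
  a=np.radians(t);psi=np.radians(-11.4)
  z=np.array([np.sin(a)*np.cos(psi),np.sin(a)*np.sin(psi),-np.cos(a)])
  print(t,[s.round(1).tolist() for s in ikz(g,z,40)])
E
```

```text
False [  11.2    1.3  -34.2 -156.3   28.5]
False [ 48.4   1.2 -61.8  68.7 -27.6]
False [-131.6   -1.2 -118.1 -111.3  -27.6]
False [-129.9 -108.2  -20.4 -115.  -151. ]
False [  11.2    1.3  -34.2 -156.3 -331.5]
False [  58.3  105.9 -121.4  -45.5  138.9]
False [ 230.1 -108.2  -20.4 -115.  -151. ]
20 [[53.9, 3.0, -50.0, 34.6, -33.2]]
25 [[52.7, 1.9, -56.5, 50.1, -29.7]]
28 []
```

Run:
```python
from kin import *
ax=np.array([-.49014,.09883,.86603]);g0=np.array([.482,.204,.157])
for s in (0,.004,.008,.012,.03,.06,.1):
  g=g0+s*ax
  out=[]
  for t in(24,26,27,28,29,30):
   for az in(-30,-20,-11.4,-3,5):
    a=np.radians(t);psi=np.radians(az)
    z=np.array([np.sin(a)*np.cos(psi),np.sin(a)*np.sin(psi),-np.cos(a)])
    f=lambda v:(lambda P,M:np.r_[(P-g)*10,(M[:,2]-z)*3])(*fk(np.r_[v,0]))
    r=least_squares(f,[50,2,-55,55,-31]); mis=np.degrees(np.arccos(-z@ax))
    if r.cost<1e-8: out.append((round(mis,1),t,az,r.x.round(1).tolist()))
  ok=[u for u in out if u[3][2]>-58 ];ok.sort(); print(s,ok[:4])
  print("   ",[ (u[0],u[3]) for u in out if u[1]==30 and u[2]==-11.4])
```

```text
0 [(np.float64(4.0), 26, -11.4, [52.1, 1.7, -57.7, 53.6, -29.2]), (np.float64(4.3), 29, -20, [54.5, 3.3, -57.7, 56.4, -34.1]), (np.float64(4.6), 28, -20, [54.8, 3.4, -56.8, 53.7, -34.2]), (np.float64(5.1), 27, -20, [55.0, 3.4, -55.8, 51.0, -34.3])]
    [(np.float64(nan), [48.4, 1.2, -61.8, 68.7, -27.6])]
0.004 [(np.float64(4.0), 26, -11.4, [52.8, 1.3, -57.3, 52.3, -29.9]), (np.float64(4.3), 29, -20, [55.2, 3.0, -57.4, 55.2, -34.8]), (np.float64(4.6), 28, -20, [55.5, 3.0, -56.5, 52.6, -34.9]), (np.float64(5.1), 27, -20, [55.7, 3.1, -55.5, 50.0, -35.0])]
    [(np.float64(nan), [49.5, 0.8, -61.5, 66.9, -28.4])]
0.008 [(np.float64(4.0), 26, -11.4, [53.6, 0.9, -57.0, 51.1, -30.7]), (np.float64(4.3), 29, -20, [55.9, 2.6, -57.1, 54.1, -35.5]), (np.float64(4.6), 28, -20, [56.1, 2.6, -56.2, 51.6, -35.6]), (np.float64(5.1), 27, -20, [56.3, 2.7, -55.2, 49.1, -35.7])]
    [(np.float64(nan), [50.6, 0.4, -61.3, 65.2, -29.1])]
0.012 [(np.float64(3.0), 27, -11.4, [53.8, 0.3, -57.9, 53.2, -31.0]), (np.float64(4.0), 26, -11.4, [54.3, 0.5, -56.7, 50.0, -31.4]), (np.float64(4.3), 29, -20, [56.6, 2.2, -5
[... 457 characters left out ...]
.06 [(np.float64(1.0), 29, -11.4, [61.5, -4.7, -56.1, 46.9, -39.4]), (np.float64(2.0), 28, -11.4, [61.5, -4.6, -55.1, 44.6, -39.7]), (np.float64(3.0), 27, -11.4, [61.5, -4.4, -54.1, 42.4, -40.0]), (np.float64(4.0), 26, -11.4, [61.4, -4.2, -53.0, 40.2, -40.4])]
    [(np.float64(nan), [61.4, -4.8, -57.1, 49.2, -39.1])]
0.1 [(np.float64(1.0), 29, -11.4, [67.3, -8.4, -52.9, 40.5, -47.1]), (np.float64(2.0), 28, -11.4, [67.0, -8.2, -51.9, 38.7, -47.3]), (np.float64(3.0), 27, -11.4, [66.6, -8.0, -50.9, 37.0, -47.5]), (np.float64(4.0), 26, -11.4, [66.3, -7.8, -49.9, 35.3, -47.8])]
    [(np.float64(nan), [67.5, -8.5, -53.8, 42.2, -46.9])]<stdin>:11: RuntimeWarning: invalid value encountered in arccos
```

>>> step_arm(
  commands=[
    [[-8,7,3],0],
    [[-4,3,2],0],
  ],
)

```text
time_s: 8.57
tcp_pos: [0.48, 0.2086, 0.1631]
eef_rot: [-174.1, -27.9, -27.2]
contact_force: [-0.1, 0.2, -0.4]
gripper_width: 0.0877
```

```bash
cat >> st.py <<'E'
ax=np.array([-.49014,.09883,.86603]);g=np.array([.482,.204,.157]);e=s['tcp_pos']-g
xd=np.array([.849,-.171,.5]);yd=np.array([.198,.980,0])
print('err along,xd,yd mm',(1000*np.array([e@ax,e@xd,e@yd])).round(1).tolist(),'misalign',np.degrees(np.arccos(min(1,-z@ax))).round(2),'world err in tool mm',(1000*(M.T@-e)).round(1).tolist(), 'jaw ang',np.degrees(np.arctan2(M[:,1]@yd,M[:,1]@xd)).round(1))
E
python3 st.py
```

```text
8.575 [53.8, 1.77, -58.21, 56.81, -31.97, -39.33] [0.48, 0.2086, 0.1631] [-174.12, -27.85, -27.24]
x [0.786, -0.405, 0.467]
y [-0.413, -0.906, -0.091]
z [0.46, -0.122, -0.88]
tilt 28.42 az -14.8 F [-0.1, 0.2, -0.4] w 0.0877
err along,xd,yd mm [6.7, 0.6, 4.1] misalign 2.29 world err in tool mm [0.6, 3.9, 6.8] jaw ang -103.9
```

>>> step_arm(
  commands=[
    [[-1,5,3],0],
    [[0,0,0],0],
  ],
)

```text
time_s: 8.82
tcp_pos: [0.4803, 0.2054, 0.1617]
eef_rot: [-174.4, -27.7, -27.2]
contact_force: [0.7, -0.2, 0.8]
gripper_width: 0.0874
```

```bash
python3 st.py
```

```text
8.825 [53.53, 1.83, -58.22, 56.5, -31.89, -38.85] [0.4803, 0.2054, 0.1617] [-174.37, -27.68, -27.21]
x [0.788, -0.405, 0.465]
y [-0.415, -0.906, -0.087]
z [0.456, -0.124, -0.881]
tilt 28.21 az -15.2 F [0.7, -0.2, 0.8] w 0.0874
err along,xd,yd mm [5.0, 0.7, 1.1] misalign 2.58 world err in tool mm [-0.3, 1.0, 5.1] jaw ang -103.9
```

>>> step_arm(
  commands=[
    [[0,0,0],0],
    [[0,0,0],0],
    [[0,0,0],0],
    [[0,0,0],0],
    [[0,0,0],0],
  ],
  gripper=1,
  grip_force=25,
)

```text
time_s: 9.45
tcp_pos: [0.4805, 0.2053, 0.1615]
eef_rot: [-174.4, -27.7, -27.2]
contact_force: [-1.1, 2.2, -0.1]
gripper_width: 0.043
```

```bash
python3 st.py
```

```text
9.45 [53.49, 1.86, -58.22, 56.52, -31.88, -38.86] [0.4805, 0.2053, 0.1615] [-174.39, -27.68, -27.23]
x [0.787, -0.405, 0.465]
y [-0.415, -0.906, -0.087]
z [0.456, -0.125, -0.881]
tilt 28.2 az -15.3 F [-1.1, 2.2, -0.1] w 0.043
err along,xd,yd mm [4.8, 0.7, 1.0] misalign 2.6 world err in tool mm [-0.4, 0.9, 4.8] jaw ang -103.9
```

>>> step_arm(
  commands=[
    [[0,0,0],0],
    [[0,0,0],0],
    [[0,0,0],0],
  ],
  grip_force=45,
)

```text
time_s: 9.82
tcp_pos: [0.4807, 0.2059, 0.1617]
eef_rot: [-174.3, -27.7, -27.2]
contact_force: [1.7, 2.6, -0.2]
gripper_width: 0.0379
```

```bash
python3 st.py
```

```text
9.825 [53.5, 1.86, -58.18, 56.54, -31.85, -38.86] [0.4807, 0.2059, 0.1617] [-174.33, -27.68, -27.21]
x [0.788, -0.405, 0.465]
y [-0.414, -0.906, -0.087]
z [0.456, -0.124, -0.881]
tilt 28.21 az -15.2 F [1.7, 2.6, -0.2] w 0.0379
err along,xd,yd mm [4.9, 0.9, 1.6] misalign 2.55 world err in tool mm [-0.4, 1.6, 5.0] jaw ang -103.9
```

>>> step_arm(
  commands=[
    [[0,0,0],-8],
    [[0,0,0],-8],
    [[0,0,0],-8],
    [[0,0,0],0],
  ],
)

```text
time_s: 10.32
tcp_pos: [0.4813, 0.2084, 0.1627]
eef_rot: [173.2, -27.4, -0.0]
contact_force: [2.8, 8.4, -0.7]
gripper_width: 0.0371
```

```bash
python3 st.py; python3 -c "
from plant import r;print(r.get_state()['moment'],r.get_state()['contact_force'])"
```

```text
10.325 [53.54, 1.84, -58.05, 56.57, -31.71, -14.81] [0.4813, 0.2084, 0.1627] [173.18, -27.44, -0.04]
x [0.887, -0.001, 0.461]
y [-0.055, -0.993, 0.105]
z [0.458, -0.119, -0.881]
tilt 28.21 az -14.6 F [2.8, 8.4, -0.7] w 0.0371
err along,xd,yd mm [5.7, 1.5, 4.2] misalign 2.36 world err in tool mm [-2.0, 3.7, 5.9] jaw ang -79.9
[3.63753571 0.58976321 0.98767347] [ 2.75718566  8.35248966 -0.69032143]
```

>>> step_arm(
  commands=[
    [[0,0,0],-8.5],
    [[0,0,0],-8.5],
    [[0,0,0],-8.5],
    [[0,0,0],0],
  ],
)

```text
time_s: 10.82
tcp_pos: [0.4809, 0.2086, 0.1623]
eef_rot: [161.6, -21.7, 27.5]
contact_force: [0.8, 9.8, -2.0]
gripper_width: 0.0373
```

```bash
python3 st.py
```

```text
10.825 [53.56, 1.86, -58.09, 56.59, -31.66, 10.74] [0.4809, 0.2086, 0.1623] [161.58, -21.7, 27.47]
x [0.824, 0.429, 0.37]
y [0.334, -0.896, 0.294]
z [0.457, -0.119, -0.882]
tilt 28.18 az -14.5 F [0.8, 9.8, -2.0] w 0.0373
err along,xd,yd mm [5.6, 1.0, 4.3] misalign 2.37 world err in tool mm [-3.1, 2.9, 5.7] jaw ang -54.3
```

>>> step_arm(
  commands=[
    [[0,0,0],-8.5],
    [[0,0,0],-8.5],
    [[0,0,0],-8.5],
    [[0,0,0],0],
    [[0,0,0],0],
  ],
)

```text
time_s: 11.45
tcp_pos: [0.4812, 0.2098, 0.1625]
eef_rot: [154.4, -12.1, 52.1]
contact_force: [3.2, 14.1, -6.1]
gripper_width: 0.0377
```

```bash
python3 st.py
python3 - <<'E'
from h import *
from plant import imaging
for n in("side","top"):
    d=imaging.capture(n); c=proj(d,[.48,.204,.15])[0].astype(int); print(c)
    crop(d,c[0]-40,c[1]-35,80,70,8,f"pics/w_{n}.png")
E
```

```text
11.45 [53.58, 1.88, -58.03, 56.61, -31.59, 36.08] [0.4812, 0.2098, 0.1625] [154.38, -12.11, 52.06]
x [0.601, 0.771, 0.21]
y [0.655, -0.626, 0.423]
z [0.457, -0.117, -0.882]
tilt 28.16 az -14.3 F [3.2, 14.1, -6.1] w 0.0377
err along,xd,yd mm [5.7, 1.1, 5.5] misalign 2.31 world err in tool mm [-5.2, 1.8, 5.9] jaw ang -28.9
[263 198]
[241 269]
```

View pics/w_side.png

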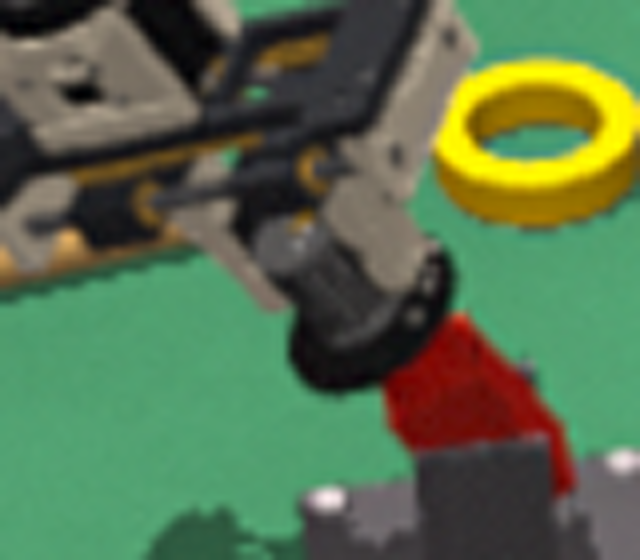

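View pics/w_top.png

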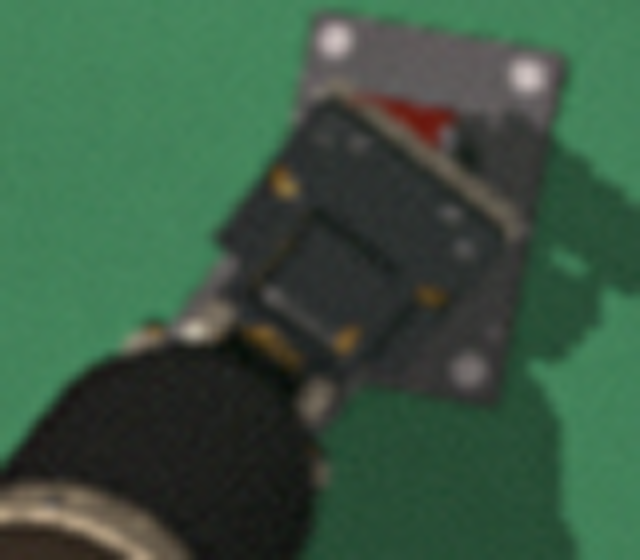

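>>> step_arm(
  commands=[
    [[0,0,0],0],
    [[0,0,0],0],
    [[0,0,0],0],
    [[0,0,0],0],
  ],
  gripper=0.2,
)

```text
time_s: 12.05
tcp_pos: [0.4804, 0.2048, 0.1613]
eef_rot: [154.2, -11.7, 51.8]
contact_force: [-0.5, 0.6, -0.1]
gripper_width: 0.0687
```

```bash
python3 st.py
python3 - <<'E'
from h import *
from plant import imaging
for n in("side","top"):
    d=imaging.capture(n); c=proj(d,[.48,.204,.15])[0].astype(int); print(c)
    crop(d,c[0]-40,c[1]-35,80,70,8,f"pics/x_{n}.png")
E
```

```text
12.05 [53.48, 1.86, -58.24, 56.51, -31.9, 36.14] [0.4804, 0.2048, 0.1613] [154.17, -11.73, 51.84]
x [0.605, 0.77, 0.203]
y [0.653, -0.626, 0.427]
z [0.456, -0.125, -0.881]
tilt 28.2 az -15.4 F [-0.5, 0.6, -0.1] w 0.0687
err along,xd,yd mm [4.6, 0.6, 0.5] misalign 2.64 world err in tool mm [-0.5, -0.3, 4.7] jaw ang -29.0
[263 198]
[241 269]
```

View pics/x_side.png

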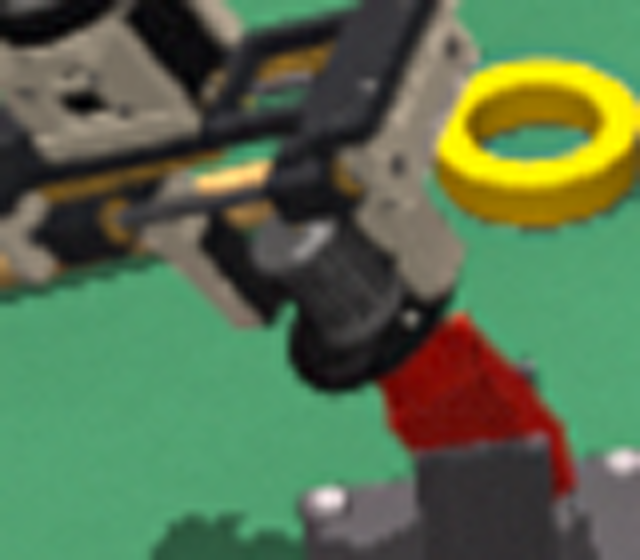

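>>> step_arm(
  commands=[
    [[0,0,-30],0],
    [[0,0,-40],0],
    [[-20,0,-40],0],
    [[-40,0,0],0],
    [[0,0,0],0],
  ],
)

```text
time_s: 12.78
tcp_pos: [0.3928, 0.171, 0.2459]
eef_rot: [154.2, -11.8, 51.9]
contact_force: [0.1, 0.8, -0.5]
gripper_width: 0.0702
```

```bash
python3 st.py
python3 - <<'E'
from h import *
from plant import imaging
for n in("side","top"):
    d=imaging.capture(n); c=proj(d,[.48,.204,.15])[0].astype(int); print(c)
    crop(d,c[0]-40,c[1]-35,80,70,8,f"pics/y_{n}.png")
E
```

```text
12.775 [72.91, -14.51, -55.38, 35.72, -53.92, 43.57] [0.3928, 0.171, 0.2459] [154.24, -11.81, 51.89]
x [0.604, 0.77, 0.205]
y [0.654, -0.626, 0.425]
z [0.456, -0.123, -0.882]
tilt 28.17 az -15.1 F [0.1, 0.8, -0.5] w 0.0702
err along,xd,yd mm [117.4, -25.7, -50.0] misalign 2.57 world err in tool mm [61.1, -0.1, 114.9] jaw ang -29.0
[263 198]
[241 269]
```

View pics/y_side.png

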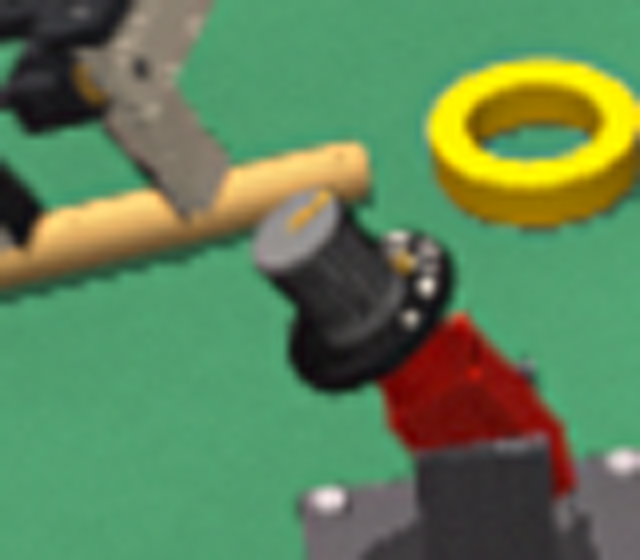

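View pics/y_top.png

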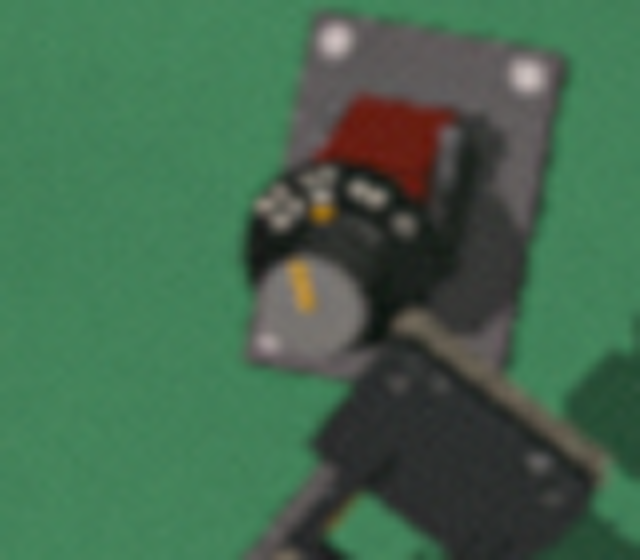

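>>> step_arm(
  commands=[
    [[30,0,0],0],
    [[31,0,0],0],
    [[0,0,5],9.2],
    [[0,0,5],9.2],
    [[0,0,5],9.2],
    [[0,0,5],9.2],
    [[0,0,5],9.2],
    [[0,0,0],0],
  ],
  gripper=0,
)

```text
time_s: 13.88
tcp_pos: [0.4428, 0.2166, 0.236]
eef_rot: [170.2, -26.6, 5.5]
contact_force: [0.3, -0.3, 1.1]
gripper_width: 0.0877
```

```bash
python3 st.py
```

```text
13.875 [65.93, -5.62, -51.06, 39.42, -47.38, -0.72] [0.4428, 0.2166, 0.236] [170.24, -26.58, 5.5]
x [0.89, 0.086, 0.447]
y [0.019, -0.988, 0.152]
z [0.455, -0.126, -0.881]
tilt 28.19 az -15.5 F [0.3, -0.3, 1.1] w 0.0877
err along,xd,yd mm [88.9, 4.1, 4.6] misalign 2.69 world err in tool mm [-1.6, 1.2, 89.1] jaw ang -74.9
```

>>> step_arm(
  commands=[
    [[0,0,29],0],
    [[-1,1,29],0],
    [[0,0,27],0],
    [[0,0,0],0],
  ],
)

```text
time_s: 14.38
tcp_pos: [0.4812, 0.2043, 0.1605]
eef_rot: [170.1, -26.5, 5.6]
contact_force: [0.7, -0.4, -0.6]
gripper_width: 0.0883
```

```bash
python3 st.py
```

```text
14.375 [53.33, 2.02, -58.21, 56.59, -31.88, -9.68] [0.4812, 0.2043, 0.1605] [170.14, -26.53, 5.61]
x [0.89, 0.087, 0.447]
y [0.02, -0.988, 0.153]
z [0.455, -0.127, -0.881]
tilt 28.18 az -15.7 F [0.7, -0.4, -0.6] w 0.0883
err along,xd,yd mm [3.5, 1.0, 0.1] misalign 2.75 world err in tool mm [-0.9, -0.3, 3.5] jaw ang -74.8
```

Well centred; grip firmly.

>>> step_arm(
  commands=[
    [[0,0,0],0],
    [[0,0,0],0],
    [[0,0,0],0],
    [[0,0,0],0],
    [[0,0,0],0],
    [[0,0,0],0],
  ],
  gripper=1,
  grip_force=45,
)

```text
time_s: 15.12
tcp_pos: [0.4804, 0.2065, 0.1618]
eef_rot: [170.5, -26.7, 5.5]
contact_force: [-0.3, 4.0, -1.3]
gripper_width: 0.0377
```

```bash
python3 st.py
python3 - <<'E'
from kin import *
import numpy as np
# draw direction along driver axis in tool frame
from plant import r
M=R.from_euler('xyz',r.get_state()['eef_rot'],degrees=True).as_matrix()
print((M.T@np.array([-.49014,.09883,.86603])).round(4))
E
```

```text
15.125 [53.52, 1.82, -58.22, 56.58, -31.76, -9.89] [0.4804, 0.2065, 0.1618] [170.51, -26.67, 5.49]
x [0.89, 0.085, 0.449]
y [0.021, -0.989, 0.147]
z [0.456, -0.122, -0.881]
tilt 28.19 az -14.9 F [-0.3, 4.0, -1.3] w 0.0377
err along,xd,yd mm [5.2, 0.6, 2.1] misalign 2.49 world err in tool mm [-0.9, 1.8, 5.3] jaw ang -74.9
[-0.0388  0.0197 -0.9991]
```

>>> step_arm(
  commands=[
    [[-0.5,0.2,-12],0],
    [[-0.6,0.3,-15],0],
    [[-0.6,0.3,-15],0],
  ],
)

```text
time_s: 15.5
tcp_pos: [0.4591, 0.2099, 0.1977]
eef_rot: [170.4, -26.6, 5.5]
contact_force: [2.0, 3.4, -3.9]
gripper_width: 0.038
```

```bash
python3 st.py
```

```text
15.5 [60.7, -2.28, -55.01, 45.94, -39.53, -4.27] [0.4591, 0.2099, 0.1977] [170.42, -26.58, 5.46]
x [0.89, 0.085, 0.448]
y [0.02, -0.989, 0.149]
z [0.455, -0.124, -0.882]
tilt 28.14 az -15.2 F [2.0, 3.4, -3.9] w 0.038
err along,xd,yd mm [47.0, -0.1, 1.2] misalign 2.61 world err in tool mm [1.6, 0.2, 47.0] jaw ang -74.9
```

>>> step_arm(
  commands=[
    [[-0.6,0.3,-18],0],
    [[-0.6,0.3,-18],0],
    [[-0.6,0.3,-18],0],
    [[-0.4,0.2,-15],0],
    [[0,0,-15],0],
    [[0,0,0],0],
  ],
)

```text
time_s: 16.25
tcp_pos: [0.419, 0.2185, 0.271]
eef_rot: [170.4, -26.6, 5.4]
contact_force: [-0.3, 1.2, -2.4]
gripper_width: 0.0378
```

```bash
python3 st.py;  python3 - <<'E'
from h import *
from plant import imaging,r
p=r.get_state()['tcp_pos']
for n in("side","top"):
    d=imaging.capture(n); c=proj(d,[.46,.204,.15])[0].astype(int); print(c)
    crop(d,c[0]-50,c[1]-45,100,90,6,f"pics/d_{n}.png")
E
```

```text
16.25 [71.17, -9.49, -48.31, 35.19, -54.84, 0.38] [0.419, 0.2185, 0.271] [170.42, -26.62, 5.44]
x [0.89, 0.085, 0.448]
y [0.019, -0.989, 0.149]
z [0.456, -0.124, -0.882]
tilt 28.17 az -15.2 F [-0.3, 1.2, -2.4] w 0.0378
err along,xd,yd mm [131.1, 1.0, 1.8] misalign 2.59 world err in tool mm [3.8, -1.4, 131.0] jaw ang -74.9
[257 200]
[241 276]
```

View pics/d_side.png

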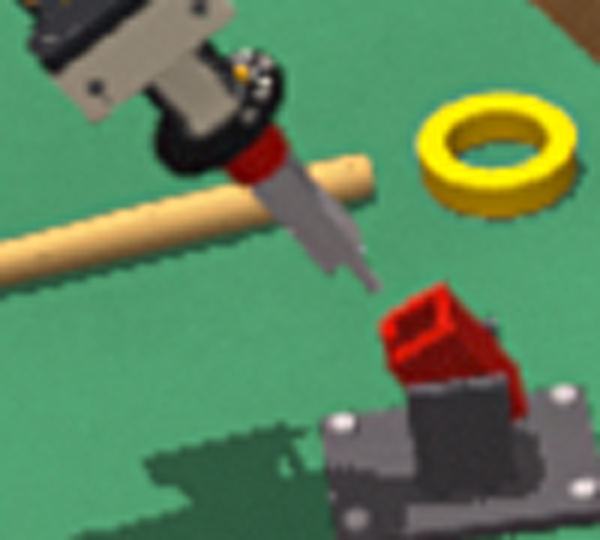

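Run:
```python
from kin import *
az=np.radians(-15)
for z0 in(.27,.35,.42,.5,.6):
  for t in(0,14,28):
    a=np.radians(t);z=np.array([np.sin(a)*np.cos(az),np.sin(a)*np.sin(az),-np.cos(a)])
    v=None;q0=[10,10,-10,5,-80];last=None
    for rr_ in np.arange(.75,.2,-.01):
        g=np.array([rr_*np.cos(az),rr_*np.sin(az),z0])
        f=lambda v:(lambda P,M:np.r_[(P-g)*10,(M[:,2]-z)*3])(*fk(np.r_[v,0]))
        s=least_squares(f,q0)
        if s.cost>1e-8: continue
        q0=s.x
        if q0[2]<-58.2 or q0[4]<-174: break
        last=(rr_,q0.round(0))
    print(z0,t,round(last[0],2),last[1])
```

```text
0.27 0 0.21 [ 51. -39. -44.  -0. -85.]
0.27 14 0.28 [ 60. -44. -51.  14. -79.]
0.27 28 0.39 [ 34. -31. -58.  29. -48.]
0.35 0 0.21 [ 51. -39. -34.  -0. -95.]
0.35 14 0.28 [ 60. -43. -41.  14. -88.]
0.35 28 0.34 [ 67. -47. -51.  28. -83.]
0.42 0 0.21 [  51.  -38.  -25.   -0. -103.]
0.42 14 0.28 [ 60. -42. -32.  14. -96.]
0.42 28 0.34 [ 67. -46. -42.  28. -90.]
0.5 0 0.21 [  51.  -35.  -14.   -0. -111.]
0.5 14 0.28 [  60.  -39.  -22.   14. -103.]
0.5 28 0.34 [ 67. -43. -32.  28. -96.]
0.6 0 0.21 [  51.  -31.    1.   -0. -122.]
0.6 14 0.28 [  59.  -34.   -7.   15. -112.]
0.6 28 0.34 [  65.  -38.  -18.   28. -103.]
```

```bash
cat > sim.py <<'E'
from kin import *
LOs=LO+.05;HIs=HI-.05
def step(q,sh,tw,w,hold=False,cmd=None):
    P,M=fk(q) if cmd is None else cmd
    Pt=P+M@(np.array(sh)/1000); Mt=M@rr('z',tw)
    def f(v):
        p,m=fk(v); return np.r_[(p-Pt)*w, R.from_matrix(Mt.T@m).as_rotvec()]
    q0=np.clip(q,LOs+1e-3,HIs-1e-3)
    s=least_squares(f,q0,bounds=(np.maximum(LOs,q0-14),np.minimum(HIs,q0+14)))
    return s.x
def info(q):
    P,M=fk(q);z=M[:,2];return P.round(4),np.degrees(np.arccos(-z[2])).round(2),np.degrees(np.arctan2(z[1],z[0])).round(1),q.round(1)
if __name__=="__main__":
    for w in(.5,1,2,4,8):
        q=np.array([12.79,54.97,71.65,8.85,-91.43,52.78])
        for _ in range(4): q=step(q,[42,-20,-8],0,w)
        print(w,info(q))
E
python3 sim.py
```

```text
0.5 (array([ 1.0574, -0.0102,  0.3624]), np.float64(18.49), np.float64(-17.2), array([ 12.9,  55.2,  71.7,   9.2, -90.3,  52.6]))
1 (array([ 1.0703, -0.0097,  0.3722]), np.float64(20.98), np.float64(-15.9), array([ 13. ,  55.1,  71.7,  10. , -88.1,  52.5]))
2 (array([ 1.1052, -0.0083,  0.3996]), np.float64(27.73), np.float64(-13.4), array([ 13.3,  54.9,  71.7,  12.2, -81.8,  52.1]))
4 (array([ 1.1541, -0.0062,  0.4392]), np.float64(37.34), np.float64(-11.4), array([ 13.6,  55.1,  71.7,  15.5, -72.5,  51.1]))
8 (array([ 1.1843, -0.0047,  0.4642]), np.float64(43.39), np.float64(-10.5), array([ 13.6,  55.5,  71.7,  17.8, -66.4,  50.2]))
```

```bash
cat > plan.py <<'E'
from sim import *
q=np.array([71.17,-9.49,-48.31,35.19,-54.84,.38]); w=1.7
P,M0=fk(q)
import itertools
def ik_full(q,P,M):
    f=lambda v:(lambda p,m:np.r_[(p-P)*10,R.from_matrix(M.T@m).as_rotvec()])(*fk(v))
    s=least_squares(f,np.clip(q,LOs+.01,HIs-.01),bounds=(LOs,HIs)); return s.x,s.cost
res=[]
for r0,az,z0 in itertools.product((.36,.40,.45),(-30,-15,0,15),(.26,.30,.36)):
    a=np.radians(az); G=np.array([r0*np.cos(a),r0*np.sin(a),z0])
    qq,ok=q.copy(),True
    for k in np.linspace(0,1,12)[1:]:
        qq,c=ik_full(qq,P+(G-P)*k+np.array([0,0,.1*np.sin(np.pi*k)]),M0)
    if c>1e-5: continue
    for pd in(-40,-15,10):
        d=-np.array([np.cos(np.radians(pd)),np.sin(np.radians(pd)),0]); 
        for dz in(-.3,0,.3):
            v=qq.copy();bad=False
            for i in range(16):
                p,m=fk(v); D_=d+np.array([0,0,dz]); v=step(v,m.T@D_*40,0,w)
            p,m=fk(v);t=np.degrees(np.arccos(-m[2,2])); res.append((t,r0,az,z0,pd,dz,p.round(3).tolist(),v.round(0).tolist()))
res.sort()
for x in res[:14]:print(x)
E
timeout 570 python3 plan.py
```

```text
(np.float64(5.940018929218522), 0.36, -15, 0.36, -15, 0.3, [0.182, -0.113, 0.554], [50.0, -40.0, -9.0, 4.0, -117.0, 45.0])
(np.float64(6.915135642661009), 0.4, 0, 0.3, 10, -0.3, [0.145, -0.178, 0.183], [33.0, -50.0, -58.0, 6.0, -78.0, 58.0])
(np.float64(7.064385199973929), 0.36, -15, 0.36, -15, 0, [0.166, -0.128, 0.361], [41.0, -48.0, -34.0, 2.0, -97.0, 53.0])
(np.float64(7.447660515554504), 0.4, -15, 0.36, -15, 0.3, [0.191, -0.117, 0.554], [50.0, -40.0, -9.0, 5.0, -115.0, 46.0])
(np.float64(7.693492311048395), 0.36, 0, 0.36, 10, -0.3, [0.192, -0.135, 0.186], [61.0, -51.0, -58.0, 7.0, -86.0, 30.0])
(np.float64(7.775496441246355), 0.36, 0, 0.3, 10, -0.3, [0.192, -0.104, 0.174], [75.0, -51.0, -58.0, 3.0, -90.0, 16.0])
(np.float64(7.8061243538622485), 0.45, -30, 0.3, -40, -0.3, [0.237, 0.024, 0.189], [94.0, -50.0, -58.0, 8.0, -81.0, -0.0])
(np.float64(7.929609099033446), 0.36, 0, 0.3, 10, 0, [0.186, -0.15, 0.301], [53.0, -50.0, -44.0, 8.0, -97.0, 39.0])
(np.float64(7.960227123826794), 0.36, -15, 0.3, -15, 0.3, [0.153, -0.138, 0.492], [34.0, -43.0, -17.0, 1.0, -109.0, 60.0])
(np.float64(7.971478153096367), 0.4, -15, 0.3, -15, -0.3, [0.145, -0.138, 0.164], [31.0, -49.0, -58.0, 0.0, -73.0, 63.0])
(np.float64(8.211055899391884), 0.45, -15, 0.3, -15, -0.3, [0.167, -0.131, 0.172], [38.0, -50.0, -58.0, 2.0, -73.0, 55.0])
(np.float64(8.262092235822763), 0.36, 0, 0.3, 10, 0.3, [0.191, -0.144, 0.495], [57.0, -43.0, -19.0, 9.0, -116.0, 39.0])
(np.float64(8.326030219634232), 0.36, -15, 0.36, -15, -0.3, [0.149, -0.14, 0.167], [32.0, -50.0, -58.0, 1.0, -73.0, 62.0])
(np.float64(8.350488905877215), 0.4, -15, 0.36, -15, 0, [0.177, -0.13, 0.36], [42.0, -48.0, -35.0, 4.0, -96.0, 53.0])
```

Run:
```python
from kin import *
for azd in(-15,):
 az=np.radians(azd)
 for z0 in(.19,.2,.21,.22,.24):
  o_=[]
  for t in(0,7,14,21,28):
    a=np.radians(t);z=np.array([np.sin(a)*np.cos(az),np.sin(a)*np.sin(az),-np.cos(a)])
    q0=[10,10,-10,5,-80];last=None
    for rr_ in np.arange(.75,.2,-.01):
        g=np.array([rr_*np.cos(az),rr_*np.sin(az),z0])
        f=lambda v:(lambda P,M:np.r_[(P-g)*10,(M[:,2]-z)*3])(*fk(np.r_[v,0]))
        s=least_squares(f,q0)
        if s.cost>1e-8: continue
        q0=s.x
        if q0[2]<-58.2: break
        last=(rr_,q0.round(0))
    o_.append((t,round(last[0],2),last[1][2]))
  print(z0,o_)
```

```text
0.19 [(0, np.float64(0.21), np.float64(-53.0)), (7, np.float64(0.24), np.float64(-57.0)), (14, np.float64(0.32), np.float64(-58.0)), (21, np.float64(0.42), np.float64(-58.0)), (28, np.float64(0.53), np.float64(-58.0))]
0.2 [(0, np.float64(0.21), np.float64(-52.0)), (7, np.float64(0.24), np.float64(-56.0)), (14, np.float64(0.31), np.float64(-58.0)), (21, np.float64(0.4), np.float64(-58.0)), (28, np.float64(0.52), np.float64(-57.0))]
0.21 [(0, np.float64(0.21), np.float64(-51.0)), (7, np.float64(0.24), np.float64(-55.0)), (14, np.float64(0.29), np.float64(-58.0)), (21, np.float64(0.39), np.float64(-58.0)), (28, np.float64(0.5), np.float64(-57.0))]
0.22 [(0, np.float64(0.21), np.float64(-50.0)), (7, np.float64(0.24), np.float64(-54.0)), (14, np.float64(0.28), np.float64(-57.0)), (21, np.float64(0.37), np.float64(-58.0)), (28, np.float64(0.48), np.float64(-58.0))]
0.24 [(0, np.float64(0.21), np.float64(-47.0)), (7, np.float64(0.24), np.float64(-51.0)), (14, np.float64(0.28), np.float64(-55.0)), (21, np.float64(0.34), np.float64(-58.0)), (28, np.float64(0.45), np.float64(-57.0))]
```

```bash
cat > plan2.py <<'E'
from sim import *
from plan_ik import *
import sys
w=1.7
q=np.array([71.17,-9.49,-48.31,35.19,-54.84,.38])
P,M0=fk(q); M0=M0@rr('z',46)
for (r0,az,z0) in ((.36,-15,.34),(.36,-15,.40),(.36,-5,.36),(.40,0,.30),(.38,-25,.36)):
    a=np.radians(az); G=np.array([r0*np.cos(a),r0*np.sin(a),z0]); qq=q.copy()
    for k in np.linspace(0,1,12)[1:]: qq,c=ik_full(qq,P+(G-P)*k+np.array([0,0,.1*np.sin(np.pi*k)]),M0)
    print("start",r0,az,z0,c,info(qq))
    for mag in(30,60):
      for az_off in(-20,0,20):
        v=qq.copy()
        for i in range(30):
            p,m=fk(v);zh=m[:2,2];th=np.arctan2(zh[1],zh[0])+np.radians(az_off)
            v=step(v,m.T@(-np.array([np.cos(th),np.sin(th),0])*mag),0,w)
            p,m=fk(v)
            if np.hypot(*m[:2,2])<.03:break
        print(mag,az_off,i,info(v))
E
cat > plan_ik.py <<'E'
from sim import *
def ik_full(q,P,M):
    f=lambda v:(lambda p,m:np.r_[(p-P)*10,R.from_matrix(M.T@m).as_rotvec()])(*fk(v))
    s=least_squares(f,np.clip(q,LOs+.01,HIs-.01),bounds=(LOs,HIs)); return s.x,s.cost
E
timeout 500 python3 plan2.py
python3 - <<'E'
from h import *
for n in("side0.pkl","top0.pkl"):
    W=cloud(load(n)); rr=np.hypot(W[...,0],W[...,1])
    for a,b in((.01,.03),(.03,.1),(.1,.2),(.2,.3),(.3,.4)):
        m=(W[...,2]>a)&(W[...,2]<b)&(rr<.3)&(W[...,1]<.12); print(n,a,b,m.sum(),np.nanpercentile(rr[m],[50,90,98]).round(3) if m.sum() else '')
E
```

```text
start 0.36 -15 0.34 7.702526854695714e-25 (array([ 0.3477, -0.0932,  0.34  ]), np.float64(28.17), np.float64(-15.2), array([ 48.8, -40.1, -51.1,  27.2, -68.2,  -9.5]))
30 -20 29 (array([-0.203 ,  0.493 ,  0.3406]), np.float64(22.82), np.float64(-21.2), array([138.9,  15.1,  -1.5,   7.6, -95. , -93. ]))
30 0 29 (array([-0.1036, -0.2266,  0.3402]), np.float64(7.57), np.float64(15.1), array([  15.1,  -70.1,  -30.9,   -0. , -121.6,   32.6]))
30 20 29 (array([-0.4082, -0.2978,  0.4117]), np.float64(20.4), np.float64(-11.8), array([   9. ,  -82. ,   -1.4,   14.6, -150.6,   52.5]))
60 -20 29 (array([-0.7277,  0.669 ,  0.2135]), np.float64(13.22), np.float64(32.7), array([ 152.6,   64. ,   71.7,   11.8, -104. , -101.4]))
60 0 29 (array([-0.8062, -0.0839,  0.34  ]), np.float64(15.73), np.float64(-18.6), array([   4.5,  -81.5,   23.6,   95.5, -173.9,  139.1]))
60 20 29 (array([-0.7941, -0.2243,  0.3172]), np.float64(24.12), np.float64(-24.1), array([  11.2,  -82. ,   29.5,   95.5, -166.3,  133.4]))
start 0.36 -15 0.4 5.0347547583623585e-25 (array([ 0.3477, -0.0932,  0.4   ]), np.float64(28.17)
[... 3676 characters left out ...]
4.7,  162.3]))
60 0 29 (array([-0.8144,  0.0602,  0.3083]), np.float64(22.79), np.float64(-23.5), array([  -5.9,  -81.9,   30.6,   95.5, -173.2,  149.3]))
60 20 29 (array([-0.8139, -0.1664,  0.3079]), np.float64(27.68), np.float64(-30.4), array([   6. ,  -82. ,   32.5,   95.5, -163.9,  138.6]))
side0.pkl 0.01 0.03 1983 [0.1   0.115 0.118]
side0.pkl 0.03 0.1 1906 [0.075 0.089 0.098]
side0.pkl 0.1 0.2 2516 [0.072 0.14  0.177]
side0.pkl 0.2 0.3 7307 [0.078 0.14  0.169]
side0.pkl 0.3 0.4 2397 [0.1   0.128 0.139]
top0.pkl 0.01 0.03 1190 [0.104 0.116 0.217]
top0.pkl 0.03 0.1 130 [0.08  0.097 0.103]
top0.pkl 0.1 0.2 82 [0.106 0.114 0.116]
top0.pkl 0.2 0.3 3630 [0.059 0.099 0.11 ]
top0.pkl 0.3 0.4 0
```

```bash
cat > plan3.py <<'E'
from plan_ik import *
w=1.7
q=np.array([71.17,-9.49,-48.31,35.19,-54.84,.38])
P,M0=fk(q); M0=M0@rr('z',46)
for (r0,az,z0) in ((.37,-15,.5),(.37,-5,.5),(.37,-25,.5),(.37,10,.5)):
    a=np.radians(az); G=np.array([r0*np.cos(a),r0*np.sin(a),z0]); qq=q.copy()
    for k in np.linspace(0,1,12)[1:]: qq,c=ik_full(qq,P+(G-P)*k+np.array([0,0,.1*np.sin(np.pi*k)]),M0)
    print("start",r0,az,z0,c,info(qq))
    for mag in(25,45):
        v=qq.copy()
        for i in range(30):
            p,m=fk(v);zh=m[:2,2];th=np.arctan2(p[1],p[0]); r_=np.array([np.cos(th),np.sin(th),0]);t_=np.array([-np.sin(th),np.cos(th),0])
            want=np.arctan2(zh[1],zh[0]); dt=np.clip((want-th)*np.hypot(*p[:2])*1000,-40,40)
            up=np.array([0,0,np.clip((z0-p[2])*1000,-20,20)])
            v=step(v,m.T@(-r_*mag+t_*dt+up),0,w)
            p,m=fk(v)
            if i%6==5: print("   ",info(v))
            if np.hypot(*m[:2,2])<.03:break
        print(mag,i,info(v))
E
timeout 500 python3 plan3.py
```

```text
start 0.37 -15 0.5 6.158504345509593e-27 (array([ 0.3574, -0.0958,  0.5   ]), np.float64(28.17), np.float64(-15.2), array([ 45.7, -36. , -29.6,  24.6, -82.5,   1.3]))
    (array([ 0.3091, -0.0856,  0.5003]), np.float64(24.16), np.float64(-15.7), array([  76.4,  -45.4,  -29.3,   25.1, -105.5,  -22.4]))
    (array([ 0.2839, -0.0826,  0.5002]), np.float64(18.68), np.float64(-16.4), array([  75.1,  -44.4,  -25.4,   19.7, -108.4,  -21.6]))
    (array([ 0.2547, -0.0771,  0.5001]), np.float64(12.85), np.float64(-16.9), array([  73.8,  -43.6,  -21.6,   13.8, -111.6,  -21.6]))
    (array([ 0.2217, -0.0689,  0.5   ]), np.float64(6.72), np.float64(-17.3), array([  72.9,  -43. ,  -18. ,    7.4, -114.8,  -22.8]))
25 28 (array([ 0.1913, -0.06  ,  0.5   ]), np.float64(1.41), np.float64(-17.4), array([  72.6,  -42.8,  -15.3,    1.6, -117.5,  -24.8]))
    (array([ 0.29  , -0.0797,  0.5004]), np.float64(19.75), np.float64(-15.6), array([  76.1,  -44.6,  -26.1,   20.8, -107.9,  -22.4]))
    (array([ 0.2356, -0.0697,  0.5001]), np.float64(9.09), np.float64(-16.6), array([  73.9,  -43.2,  -19.4,    9.9, 
[... 3379 characters left out ...]
y([ 0.1867, -0.0607,  0.5   ]), np.float64(0.73), np.float64(-18.0), array([  72. ,  -42.8,  -15. ,    0.8, -117.9,  -24.6]))
25 29 (array([ 0.1867, -0.0607,  0.5   ]), np.float64(0.73), np.float64(-18.0), array([  72. ,  -42.8,  -15. ,    0.8, -117.9,  -24.6]))
    (array([ 0.2883, -0.0934,  0.5005]), np.float64(20.25), np.float64(-18.2), array([  73.6,  -44.7,  -26.5,   21.3, -107.6,  -20.1]))
    (array([ 0.2351, -0.0812,  0.5002]), np.float64(9.65), np.float64(-19.2), array([  71.3,  -43.3,  -19.7,   10.5, -113.3,  -20.3]))
45 16 (array([ 0.1814, -0.0639,  0.5   ]), np.float64(0.1), np.float64(-19.4), array([ 7.060e+01, -4.280e+01, -1.460e+01,  1.000e-01, -1.182e+02,
       -2.370e+01]))
```

>>> step_arm(
  commands=[
    [[20.5,7,-40.5],0],
    [[20.5,7,-40.5],0],
    [[20.5,7,-40.5],0],
    [[20.5,7,-40.5],0],
    [[20.5,7,-40.5],0],
    [[-13.5,51.5,2],0],
    [[-13.5,51.5,2],0],
    [[-13.5,51.5,2],0],
    [[-13.5,51.5,2],0],
    [[-13.5,51.5,2],0],
    [[-13.5,51.5,2],0],
    [[0,0,0],9.2],
    [[0,0,0],9.2],
    [[0,0,0],9.2],
    [[0,0,0],9.2],
    [[0,0,0],9.2],
  ],
)

```text
time_s: 18.35
tcp_pos: [0.3578, -0.0965, 0.4987]
eef_rot: [-166.1, -24.7, -46.3]
contact_force: [-0.6, -0.2, -3.8]
gripper_width: 0.0371
```

```bash
cat > nx.py <<'E'
# state + suggested push rows
import sys
from sim import *
from plant import r
s=r.get_state();q=s['joints'];w=1.7
P,M=fk(q);print(s['time_s'],'meas',s['tcp_pos'].round(4),s['eef_rot'].round(1),'zh',M[:2,2].round(3),info(q)[1:], 'F',s['contact_force'].round(1),'w',round(s['gripper_width'],4))
n=int(sys.argv[1]);mag=float(sys.argv[2]);tx,ty=float(sys.argv[3]),float(sys.argv[4]);z0=.5;v=q.copy()
for i in range(n):
    p,m=fk(v);e=m[:2,2]-np.array([tx,ty]);th=np.arctan2(p[1],p[0]);r_=np.array([np.cos(th),np.sin(th),0]);t_=np.array([-np.sin(th),np.cos(th),0])
    want=np.arctan2(e[1],e[0]);dt=np.clip((want-th)*np.hypot(*p[:2])*1000,-40,40)
    sh=np.round(m.T@(-r_*mag+t_*dt+np.array([0,0,np.clip((z0-p[2])*1000,-20,20)])),0)
    v=step(v,sh,0,w);pp,mm=fk(v);print(sh.tolist(),'->',pp.round(3),mm[:2,2].round(3),v.round(0))
E
python3 nx.py 4 40 -.03 -.02
```

```text
18.35 meas [ 0.3578 -0.0965  0.4987] [-166.1  -24.7  -46.3] zh [ 0.454 -0.126] (np.float64(28.11), np.float64(-15.6), array([ 45.4, -35.8, -29.7,  24.6, -82.3,   1.1])) F [-0.6 -0.2 -3.8] w 0.0371
[-39.0, 1.0, -20.0] -> [ 0.339 -0.078  0.5  ] [ 0.445 -0.12 ] [ 59. -40. -31.  26. -91. -10.]
[-34.0, 13.0, -19.0] -> [ 0.324 -0.07   0.5  ] [ 0.43  -0.116] [  73.  -43.  -31.   27. -101.  -21.]
[-32.0, 16.0, -18.0] -> [ 0.318 -0.063  0.501] [ 0.41  -0.115] [  83.  -45.  -30.   26. -108.  -29.]
[-28.0, 24.0, -16.0] -> [ 0.311 -0.066  0.501] [ 0.387 -0.113] [  82.  -45.  -29.   25. -108.  -28.]
```

>>> step_arm(
  commands=[
    [[-39,1,-20],0],
    [[-34,13,-19],0],
    [[-32,16,-18],0],
  ],
)

```text
time_s: 18.73
tcp_pos: [0.3399, -0.0493, 0.4945]
eef_rot: [-165.4, -26.3, -45.9]
contact_force: [0.2, 0.2, -3.9]
gripper_width: 0.0369
```

```bash
python3 nx.py 4 40 -.04 .014
```

```text
18.725 meas [ 0.3399 -0.0493  0.4945] [-165.4  -26.3  -45.9] zh [ 0.479 -0.133] (np.float64(29.84), np.float64(-15.6), array([  80.5,  -43.6,  -34.1,   30.3, -101.2,  -27.4])) F [ 0.2  0.2 -3.9] w 0.0369
[-4.0, 52.0, -22.0] -> [ 0.327 -0.091  0.501] [ 0.461 -0.13 ] [  77.  -46.  -33.   29. -103.  -22.]
[-30.0, 19.0, -19.0] -> [ 0.321 -0.092  0.501] [ 0.441 -0.126] [  76.  -46.  -32.   28. -104.  -22.]
[-32.0, 17.0, -17.0] -> [ 0.315 -0.091  0.5  ] [ 0.42  -0.121] [  76.  -46.  -31.   27. -104.  -21.]
[-32.0, 17.0, -17.0] -> [ 0.31 -0.09  0.5 ] [ 0.398 -0.116] [  76.  -45.  -30.   25. -105.  -21.]
```

>>> step_arm(
  commands=[
    [[-4,45,-22],0],
    [[-30,19,-19],0],
    [[-32,17,-17],0],
  ],
)

```text
time_s: 19.1
tcp_pos: [0.3627, -0.0122, 0.4961]
eef_rot: [-164.8, -35.9, -41.5]
contact_force: [0.8, 0.6, -3.6]
gripper_width: 0.0372
```

```bash
python3 nx.py 5 40 -.04 .014
```

```text
19.1 meas [ 0.3627 -0.0122  0.4961] [-164.8  -35.9  -41.5] zh [ 0.597 -0.179] (np.float64(38.58), np.float64(-16.7), array([  97.3,  -44.4,  -40.2,   36.8, -108.1,  -36.5])) F [ 0.8  0.6 -3.6] w 0.0372
[-2.0, 53.0, -21.0] -> [ 0.361 -0.05   0.502] [ 0.58  -0.184] [  93.  -46.  -39.   37. -108.  -31.]
[-10.0, 52.0, -19.0] -> [ 0.354 -0.091  0.501] [ 0.563 -0.184] [  81.  -47.  -39.   37. -102.  -21.]
[-22.0, 35.0, -22.0] -> [ 0.344 -0.115  0.501] [ 0.547 -0.181] [ 74. -48. -38.  36. -99. -15.]
[-32.0, 10.0, -22.0] -> [ 0.341 -0.112  0.5  ] [ 0.531 -0.177] [  75.  -47.  -37.   35. -100.  -15.]
[-31.0, 13.0, -22.0] -> [ 0.337 -0.112  0.5  ] [ 0.514 -0.174] [  74.  -47.  -36.   33. -101.  -15.]
```

>>> step_arm(
  commands=[
    [[0,0,0],0],
  ],
)

```text
time_s: 19.23
tcp_pos: [0.3626, -0.007, 0.4953]
eef_rot: [-165.0, -36.0, -40.6]
contact_force: [0.5, -1.0, -3.8]
gripper_width: 0.0372
```

```bash
python3 nx.py 3 20 -.04 .014
```

```text
19.225 meas [ 0.3626 -0.007   0.4953] [-165.   -36.   -40.6] zh [ 0.599 -0.173] (np.float64(38.58), np.float64(-16.1), array([  97.9,  -44.3,  -40.3,   36.8, -107.9,  -36.4])) F [ 0.5 -1.  -3.8] w 0.0372
[11.0, 43.0, -9.0] -> [ 0.364 -0.047  0.501] [ 0.59  -0.176] [  93.  -47.  -40.   37. -108.  -31.]
[4.0, 44.0, -8.0] -> [ 0.358 -0.087  0.501] [ 0.581 -0.176] [  81.  -48.  -40.   38. -101.  -21.]
[-7.0, 26.0, -11.0] -> [ 0.352 -0.108  0.501] [ 0.574 -0.175] [ 75. -48. -39.  37. -98. -15.]
```

Run:
```python
from sim import *
from plant import r
P,M=fk(r.get_state()['joints'])
print(M.T@(np.array([.45,-.12,.5])-P)*1000)
```

```text
[115.97488048  48.30527388  68.33603268]
```

>>> step_arm(
  commands=[
    [[29,12,17],0],
    [[29,12,17],0],
    [[29,12,17],0],
    [[29,12,17],0],
    [[0,0,0],0],
  ],
)

```text
time_s: 19.85
tcp_pos: [0.405, -0.0787, 0.4932]
eef_rot: [-165.8, -34.5, -41.8]
contact_force: [-0.1, -0.1, -3.4]
gripper_width: 0.0374
```

```bash
python3 nx.py 6 12 -.04 .014
```

```text
19.85 meas [ 0.405  -0.0787  0.4932] [-165.8  -34.5  -41.8] zh [ 0.573 -0.182] (np.float64(36.96), np.float64(-17.7), array([ 48.2, -35. , -37.6,  34.9, -73.7,  -1.5])) F [-0.1 -0.1 -3.4] w 0.0374
[12.0, 39.0, -10.0] -> [ 0.386 -0.115  0.5  ] [ 0.573 -0.182] [ 44. -38. -37.  33. -74.   4.]
[-6.0, 11.0, -7.0] -> [ 0.372 -0.12   0.5  ] [ 0.573 -0.182] [ 48. -40. -37.  34. -77.   2.]
[-9.0, 3.0, -7.0] -> [ 0.361 -0.116  0.5  ] [ 0.573 -0.182] [ 56. -43. -38.  35. -84.  -4.]
[-9.0, 3.0, -7.0] -> [ 0.351 -0.113  0.5  ] [ 0.572 -0.182] [ 70. -47. -39.  37. -94. -13.]
[-9.0, 3.0, -7.0] -> [ 0.35  -0.112  0.5  ] [ 0.568 -0.181] [ 75. -48. -39.  37. -99. -16.]
[-9.0, 4.0, -7.0] -> [ 0.349 -0.112  0.5  ] [ 0.564 -0.18 ] [ 75. -48. -39.  37. -99. -16.]
```

>>> step_arm(
  commands=[
    [[12,39,-10],0],
    [[-6,11,-7],0],
    [[-9,3,-7],0],
    [[-9,3,-7],0],
  ],
)

```text
time_s: 20.35
tcp_pos: [0.3528, -0.1086, 0.5001]
eef_rot: [-165.7, -34.3, -41.1]
contact_force: [-1.3, 0.6, -3.3]
gripper_width: 0.0373
```

```bash
python3 nx.py 4 20 -.04 .014
```

```text
20.35 meas [ 0.3528 -0.1086  0.5001] [-165.7  -34.3  -41.1] zh [ 0.574 -0.174] (np.float64(36.84), np.float64(-16.8), array([ 69.2, -46.4, -39. ,  36.8, -93.6, -12.2])) F [-1.3  0.6 -3.3] w 0.0373
[-15.0, 5.0, -12.0] -> [ 0.351 -0.107  0.501] [ 0.567 -0.172] [ 76. -48. -39.  37. -99. -16.]
[-15.0, 6.0, -11.0] -> [ 0.349 -0.107  0.5  ] [ 0.559 -0.171] [ 76. -48. -38.  36. -99. -16.]
[-15.0, 6.0, -12.0] -> [ 0.347 -0.106  0.501] [ 0.551 -0.169] [  76.  -48.  -38.   36. -100.  -16.]
[-15.0, 7.0, -11.0] -> [ 0.345 -0.107  0.501] [ 0.543 -0.168] [  75.  -48.  -37.   35. -100.  -16.]
```

Arrived at the inner boundary as modelled. Push gently.

>>> step_arm(
  commands=[
    [[-15,5,-12],0],
    [[-15,6,-11],0],
    [[-15,6,-12],0],
  ],
)

```text
time_s: 20.72
tcp_pos: [0.3607, -0.1011, 0.4999]
eef_rot: [-165.0, -35.5, -41.8]
contact_force: [0.2, 1.4, -2.8]
gripper_width: 0.0373
```

```bash
python3 nx.py 4 25 -.04 .014
```

```text
20.725 meas [ 0.3607 -0.1011  0.4999] [-165.   -35.5  -41.8] zh [ 0.592 -0.181] (np.float64(38.21), np.float64(-17.0), array([ 68. , -45.4, -40. ,  38. , -91.2, -12.7])) F [ 0.2  1.4 -2.8] w 0.0373
[-15.0, 16.0, -15.0] -> [ 0.354 -0.109  0.5  ] [ 0.584 -0.179] [ 75. -48. -40.  38. -98. -17.]
[-18.0, 8.0, -15.0] -> [ 0.352 -0.109  0.5  ] [ 0.574 -0.177] [ 75. -48. -39.  37. -98. -16.]
[-19.0, 7.0, -15.0] -> [ 0.35  -0.108  0.5  ] [ 0.565 -0.176] [ 76. -48. -39.  37. -99. -16.]
[-19.0, 9.0, -14.0] -> [ 0.348 -0.109  0.5  ] [ 0.555 -0.174] [ 75. -48. -38.  36. -99. -16.]
```

Run:
```python
from h import *
s=load("side0.pkl");t=load("top0.pkl")
for z in(.2,.4,.6,.9):
  for x in(-.2,-.4,-.6,-.8):
    for y in(-.2,0,.2,.4):
        print((x,y,z),proj(s,[x,y,z])[0].astype(int).tolist(),proj(t,[x,y,z])[0].astype(int).tolist()) if z in(.4,.9) and y in(0,.4) else 0
```

```text
(-0.2, 0, 0.4) [-49, 236] [317, 556]
(-0.2, 0.4, 0.4) [-33, 137] [141, 555]
(-0.4, 0, 0.4) [-174, 263] [319, 644]
(-0.4, 0.4, 0.4) [-131, 153] [143, 641]
(-0.6, 0, 0.4) [-320, 294] [321, 727]
(-0.6, 0.4, 0.4) [-241, 171] [147, 722]
(-0.8, 0, 0.4) [-494, 331] [322, 800]
(-0.8, 0.4, 0.4) [-366, 191] [153, 793]
(-0.2, 0, 0.9) [-234, -42] [313, 692]
(-0.2, 0.4, 0.9) [-167, -103] [36, 678]
(-0.4, 0, 0.9) [-449, -30] [316, 812]
(-0.4, 0.4, 0.9) [-313, -98] [51, 788]
(-0.6, 0, 0.9) [-725, -19] [318, 886]
(-0.6, 0.4, 0.9) [-487, -95] [81, 849]
(-0.8, 0, 0.9) [-1099, -5] [321, 869]
(-0.8, 0.4, 0.9) [-699, -92] [132, 816]
```

Run:
```python
from plant import imaging
from h import *
for n in("side","top"):
    d=imaging.capture(n);cv2.imwrite(f"pics/now_{n}.png",d["img"][:,:,::-1]); pickle.dump(d,open(f"now_{n}.pkl","wb"))
W=cloud(load("side0.pkl")); m=(W[...,0]<-.1); print(m.sum()); 
for x0 in np.arange(-1,-.1,.2):
    k=(W[...,0]>=x0)&(W[...,0]<x0+.2); 
    if k.sum(): print(round(x0,1),k.sum(),np.nanmin(W[k],0).round(2),np.nanmax(W[k],0).round(2))
```

```text
22106
-0.4 7352 [-0.32 -0.33 -0.4 ] [-0.2   1.49  0.27]
-0.2 35592 [-0.2  -0.41 -0.4 ] [-0.    1.48  0.6 ]
```

View pics/now_side.png

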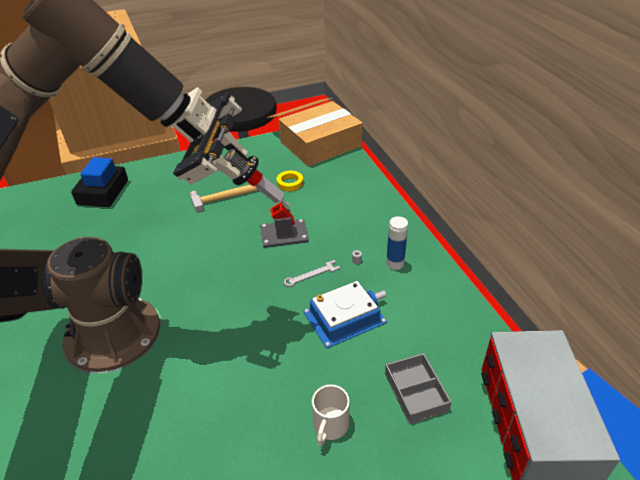

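View pics/now_top.png

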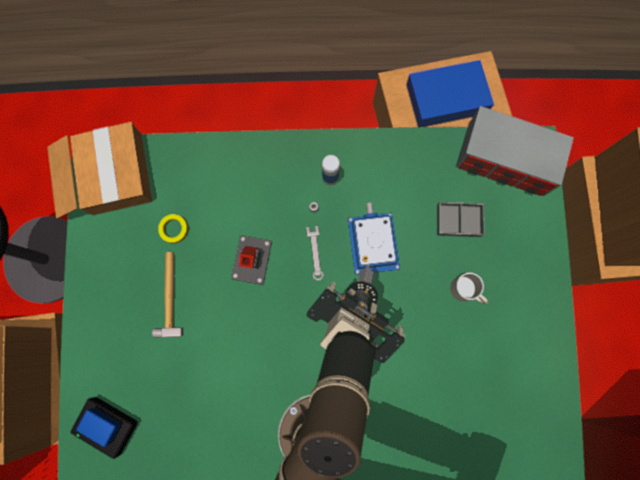

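```bash
cat > plan4.py <<'E'
from plan_ik import *
from plant import r
w=1.7
q=r.get_state()['joints'];P,M0=fk(q)
for G in ([.34,.49,.4],[.30,.45,.32],[.40,.45,.3],[.25,.40,.32],[.36,.36,.3],[.30,.45,.45]):
    G=np.array(G);qq=q.copy()
    for k in np.linspace(0,1,16)[1:]: qq,c=ik_full(qq,P+(G-P)*k,M0)
    print("start",G,c<1e-9,info(qq)[1:])
    v=qq.copy()
    if c>1e-9: continue
    for i in range(35):
        v=step(v,[0,0,0],10.6,w)
        if v[5]<-173 and i%1==0: print("  ",i,info(v)[:3],v.round(0))
        p,m=fk(v)
        if np.hypot(*m[:2,2])<.05: break
        if i>28:break
E
timeout 500 python3 plan4.py
```

```text
start [0.34 0.49 0.4 ] True (np.float64(38.2), np.float64(-17.1), array([ 92.8,   8.1, -19.2,  36.2, -80. , -51.9]))
   11 (array([0.3556, 0.4922, 0.4137]), np.float64(36.71), np.float64(-18.0)) [  91.    9.  -16.   35.  -81. -174.]
   12 (array([0.3879, 0.4944, 0.439 ]), np.float64(33.79), np.float64(-19.5)) [  86.   10.   -9.   33.  -82. -174.]
   13 (array([0.422 , 0.4943, 0.4633]), np.float64(30.9), np.float64(-20.9)) [  82.   11.   -3.   30.  -84. -174.]
   14 (array([0.4577, 0.4918, 0.4869]), np.float64(28.07), np.float64(-22.2)) [  77.   13.    5.   28.  -87. -174.]
   15 (array([0.4948, 0.4869, 0.5099]), np.float64(25.33), np.float64(-23.3)) [  73.   16.   12.   25.  -90. -174.]
   16 (array([0.5332, 0.4797, 0.533 ]), np.float64(22.74), np.float64(-24.4)) [  68.   18.   21.   23.  -93. -174.]
   17 (array([0.573 , 0.4709, 0.557 ]), np.float64(20.41), np.float64(-25.7)) [  64.   22.   31.   21.  -98. -174.]
   18 (array([0.6141, 0.4636, 0.5846]), np.float64(18.52), np.float64(-28.0)) [  60.   28.   45.   19. -105. -174.]
   19 (array([0.6514, 0.4491, 0.6075]), np.float64(17.64
[... 12435 characters left out ...]
.]
   24 (array([0.7343, 0.2026, 0.7159]), np.float64(23.21), np.float64(-32.6)) [  39.   34.   72.   25. -118. -174.]
   25 (array([0.7475, 0.1542, 0.7241]), np.float64(23.97), np.float64(-33.0)) [  36.   33.   72.   25. -117. -174.]
   26 (array([0.7575, 0.1049, 0.7318]), np.float64(24.64), np.float64(-33.3)) [  32.   33.   72.   25. -116. -174.]
   27 (array([0.7643, 0.0549, 0.7389]), np.float64(25.2), np.float64(-33.4)) [  28.   32.   72.   24. -115. -174.]
   28 (array([0.7679, 0.0045, 0.7452]), np.float64(25.68), np.float64(-33.4)) [  24.   32.   72.   23. -114. -174.]
   29 (array([ 0.7685, -0.0462,  0.7506]), np.float64(26.09), np.float64(-33.1)) [  20.   31.   72.   22. -113. -174.]
```

Run:
```python
from sim import *
from plant import r
q=r.get_state()['joints'];P,M=fk(q)
d=M.T@(np.array([.30,.43,.33])-P)*1000;print(d,np.linalg.norm(d),d/10)
```

```text
[-423.74232861 -367.73725043    0.94234872] 561.0607225894769 [-42.37423286 -36.77372504   0.09423487]
```

Run:
```python
from plan_ik import *
from plant import r
q=r.get_state()['joints'];P,M=fk(q)
W=[P,np.array([.47,-.08,.48]),np.array([.46,.2,.42]),np.array([.30,.43,.33])]
v=q
for a,b in zip(W,W[1:]):
    d=M.T@(b-a)*1000;n=int(np.ceil(np.linalg.norm(d)/55));print(n,(d/n).round(1))
    for k in range(1,n+1):
        v0=v;v,c=ik_full(v,a+(b-a)*k/n,M);print('   ',c<1e-9,np.abs(v-v0).max().round(1),v.round(0))
```

```text
3 [ 14.4 -23.8  25.4]
    True 20.4 [ 47. -37. -39.  36. -73.  -0.]
    True 8.2 [ 40. -32. -38.  35. -65.   4.]
    True 5.8 [ 35. -27. -37.  34. -59.   6.]
6 [-32.1 -35.3  -1.6]
    True 9.5 [ 43. -27. -39.  37. -62.  -4.]
    True 8.3 [ 51. -25. -40.  39. -65. -12.]
    True 7.1 [ 58. -23. -41.  40. -67. -19.]
    True 6.0 [ 63. -21. -40.  41. -68. -25.]
    True 5.0 [ 67. -17. -40.  41. -69. -30.]
    True 4.2 [ 70. -14. -39.  41. -69. -34.]
6 [-45.7 -14.1 -10.9]
    True 6.4 [ 77. -12. -39.  41. -71. -40.]
    True 5.7 [ 82. -10. -39.  40. -73. -46.]
    True 4.9 [ 87.  -7. -38.  39. -74. -50.]
    True 4.2 [ 92.  -4. -37.  37. -75. -55.]
    True 3.5 [ 95.   0. -35.  36. -75. -58.]
    True 3.7 [ 98.   4. -33.  35. -75. -61.]
```

>>> step_arm(
  commands=[
    [[5,-8,9],0],
    [[5,-8,8],0],
    [[5,-8,8],0],
    [[14,-24,25],0],
    [[14,-24,26],0],
    [[-32,-35,-2],0],
    [[-32,-35,-2],0],
    [[-32,-35,-2],0],
    [[-32,-35,-2],0],
    [[-32,-35,-1],0],
    [[-32,-35,-1],0],
    [[-45.5,-14,-11],0],
    [[-45.5,-14,-11],0],
    [[-45.5,-14,-11],0],
    [[-45.5,-14,-11],0],
    [[-45.5,-14,-11],0],
    [[-45.5,-14,-11],0],
  ],
)

```text
time_s: 22.95
tcp_pos: [0.2987, 0.4292, 0.3313]
eef_rot: [-165.0, -35.5, -41.9]
contact_force: [0.5, 0.7, -2.8]
gripper_width: 0.0372
```

```bash
python3 st.py
```

```text
22.95 [98.27, 3.61, -32.76, 35.29, -75.36, -61.17] [0.2987, 0.4292, 0.3313] [-164.97, -35.55, -41.86]
x [0.606, -0.543, 0.581]
y [-0.532, -0.82, -0.211]
z [0.591, -0.182, -0.786]
tilt 38.21 az -17.1 F [0.5, 0.7, -2.8] w 0.0372
err along,xd,yd mm [263.0, -107.0, 184.4] misalign 8.79 world err in tool mm [132.0, 123.9, 286.2] jaw ang -114.7
```

Exactly on target. Now twist to the joint‑6 stop and two rows beyond.

>>> step_arm(
  commands=[
    [[0,0,0],10.5],
    [[0,0,0],10.5],
    [[0,0,0],10.5],
    [[0,0,0],10.5],
    [[0,0,0],10.5],
    [[0,0,0],10.5],
    [[0,0,0],10.5],
    [[0,0,0],10.5],
    [[0,0,0],10.5],
    [[0,0,0],10.5],
    [[0,0,0],10.5],
    [[0,0,0],10.5],
    [[0,0,0],10.5],
  ],
)

```text
time_s: 24.58
tcp_pos: [0.3718, 0.4322, 0.3869]
eef_rot: [-160.9, 25.7, -162.7]
contact_force: [0.2, 0.5, -2.7]
gripper_width: 0.0375
```

```bash
python3 st.py
```

```text
24.575 [86.46, 4.71, -20.12, 30.78, -77.67, -173.61] [0.3718, 0.4322, 0.3869] [-160.94, 25.75, -162.67]
x [-0.86, -0.268, -0.434]
y [-0.146, 0.945, -0.294]
z [0.489, -0.189, -0.851]
tilt 31.64 az -21.2 F [0.2, 0.5, -2.7] w 0.0375
err along,xd,yd mm [275.6, -17.6, 201.8] misalign 5.26 world err in tool mm [66.3, -164.0, 292.8] jaw ang 115.8
```

```bash
cat > plan5.py <<'E'
from plan_ik import *
from plant import r
import itertools
w=1.7;q=r.get_state()['joints'];out=[]
dt=np.array([-.0388,.0197,-.9991])
for sx,sy,sz in itertools.product((-40,-15,0),(-20,0,20),(-20,0)):
    v=q.copy()
    for i in range(13):
        p,m=fk(v);v=step(v,np.round(m.T@np.array([sx,sy,sz])),10.6,w)
        p,m=fk(v);d=m@dt;out.append((np.degrees(np.arccos(d[2])),i+1,sx,sy,sz,p.round(2).tolist(),m[:2,2].round(3).tolist(),v.round(0).tolist()))
out.sort()
for o in out[:12]:print(o)
E
timeout 500 python3 plan5.py
```

```text
(np.float64(0.3514491424119852), 9, 0, 20, -20, [0.73, 0.47, 0.34], [0.037, 0.002], [47.0, 38.0, 41.0, 1.0, -91.0, -174.0])
(np.float64(1.0938305710274), 8, -15, 20, -20, [0.61, 0.48, 0.35], [0.029, -0.018], [53.0, 28.0, 25.0, 2.0, -87.0, -174.0])
(np.float64(1.3694740862212633), 7, -40, -20, -20, [0.42, 0.16, 0.35], [0.069, -0.009], [49.0, -7.0, -19.0, 3.0, -76.0, -174.0])
(np.float64(1.4507105759978962), 8, -40, 0, 0, [0.48, 0.28, 0.52], [0.056, -0.027], [53.0, 5.0, 14.0, 4.0, -98.0, -174.0])
(np.float64(1.4613278701655281), 7, -40, 0, -20, [0.45, 0.31, 0.36], [0.024, -0.019], [56.0, 6.0, -5.0, 2.0, -80.0, -174.0])
(np.float64(1.5418598888475057), 9, -40, 0, 0, [0.49, 0.24, 0.52], [0.02, 0.009], [47.0, 4.0, 14.0, 0.0, -99.0, -174.0])
(np.float64(1.791630771449802), 8, -15, 0, -20, [0.57, 0.29, 0.34], [0.046, 0.024], [45.0, 13.0, 1.0, 1.0, -76.0, -174.0])
(np.float64(2.276186577887527), 8, 0, 20, -20, [0.69, 0.49, 0.36], [0.073, -0.033], [50.0, 35.0, 36.0, 4.0, -90.0, -174.0])
(np.float64(2.504219439741076), 8, -40, -20, -20, [0.41, 0.11, 0.33], [0.033, 0.033], [42.0, -9.0, -22.0, -0.0, -75.0, -174.0])
(np.float64(2.7449559493560196), 8, -40, -20, 0, [0.42, 0.1, 0.5], [0.09, -0.003], [43.0, -10.0, -3.0, 4.0, -93.0, -174.0])
(np.float64(2.7979427078485357), 9, -15, 0, 0, [0.6, 0.26, 0.52], [0.09, 0.003], [42.0, 13.0, 24.0, 3.0, -97.0, -174.0])
(np.float64(2.857295860420756), 7, -15, 0, -20, [0.55, 0.32, 0.36], [0.09, -0.023], [51.0, 12.0, 1.0, 5.0, -77.0, -174.0])
```

```bash
cat > rows.py <<'E'
from plan_ik import *
from plant import r
import sys
w=1.7;q=r.get_state()['joints'];dt=np.array([-.0388,.0197,-.9991])
n=int(sys.argv[1]);sh=np.array([float(a) for a in sys.argv[2:5]]);tw=float(sys.argv[5]);v=q
p,m=fk(v);print(r.get_state()['time_s'],p.round(3),m[:2,2].round(3),q.round(1),'drv',(m@dt)[:2].round(3))
for i in range(n):
    p,m=fk(v);s=np.round(m.T@sh);v=step(v,s,tw,w);p,m=fk(v);print(s.tolist(),tw,p.round(3),m[:2,2].round(3),v.round(0),'drv',(m@dt)[:2].round(3))
E
python3 rows.py 8 -40 0 0 10.6
```

```text
24.575 [0.372 0.432 0.387] [ 0.489 -0.189] [  86.5    4.7  -20.1   30.8  -77.7 -173.6] drv [-0.458  0.218]
[34.0, 6.0, -20.0] 10.6 [0.379 0.43  0.415] [ 0.428 -0.184] [  84.    5.  -14.   27.  -81. -174.] drv [-0.394  0.209]
[36.0, 3.0, -17.0] 10.6 [0.39  0.424 0.439] [ 0.366 -0.174] [  81.    5.   -8.   23.  -85. -174.] drv [-0.329  0.195]
[37.0, -1.0, -15.0] 10.6 [0.405 0.413 0.461] [ 0.306 -0.16 ] [  77.    5.   -2.   20.  -88. -174.] drv [-0.267  0.177]
[38.0, -4.0, -12.0] 10.6 [0.421 0.398 0.48 ] [ 0.248 -0.141] [  73.    6.    3.   16.  -90. -174.] drv [-0.207  0.154]
[38.0, -8.0, -10.0] 10.6 [0.437 0.377 0.496] [ 0.194 -0.118] [  68.    6.    7.   13.  -93. -174.] drv [-0.152  0.127]
[38.0, -11.0, -8.0] 10.6 [0.454 0.351 0.508] [ 0.143 -0.091] [  64.    6.   10.   10.  -95. -174.] drv [-0.1    0.096]
[37.0, -14.0, -6.0] 10.6 [0.468 0.319 0.517] [ 0.097 -0.061] [  58.    6.   12.    7.  -97. -174.] drv [-0.054  0.062]
[36.0, -18.0, -4.0] 10.6 [0.479 0.28  0.522] [ 0.056 -0.027] [  53.    5.   14.    4.  -98. -174.] drv [-0.012  0.024]
```

>>> step_arm(
  commands=[
    [[34,6,-20],10.6],
    [[36,3,-17],10.6],
    [[37,-1,-15],10.6],
    [[38,-4,-12],10.6],
    [[38,-8,-10],10.6],
  ],
)

```text
time_s: 25.2
tcp_pos: [0.4426, 0.3748, 0.4987]
eef_rot: [-176.5, 12.9, 164.2]
contact_force: [0.5, 0.2, -3.5]
gripper_width: 0.0378
```

```bash
python3 rows.py 5 -40 0 0 10.6;python3 rows.py 5 -30 0 -20 10.6
```

```text
25.2 [0.443 0.375 0.499] [ 0.198 -0.119] [  67.9    6.1    7.    13.2  -92.9 -173.6] drv [-0.156  0.128]
[38.0, -11.0, -8.0] 10.6 [0.459 0.348 0.511] [ 0.148 -0.092] [  63.    6.   10.   10.  -95. -174.] drv [-0.105  0.097]
[37.0, -15.0, -6.0] 10.6 [0.472 0.315 0.52 ] [ 0.102 -0.062] [  58.    6.   13.    7.  -97. -174.] drv [-0.059  0.062]
[36.0, -18.0, -4.0] 10.6 [0.483 0.277 0.525] [ 0.061 -0.028] [  53.    5.   14.    4.  -98. -174.] drv [-0.018  0.024]
[34.0, -21.0, -2.0] 10.6 [0.489 0.233 0.525] [0.025 0.009] [  47.    4.   14.    1.  -99. -174.] drv [ 0.017 -0.016]
[32.0, -24.0, -1.0] 10.6 [0.489 0.186 0.523] [-0.005  0.048] [  41.    3.   14.   -2. -100. -174.] drv [ 0.047 -0.06 ]
25.2 [0.443 0.375 0.499] [ 0.198 -0.119] [  67.9    6.1    7.    13.2  -92.9 -173.6] drv [-0.156  0.128]
[33.0, -7.0, 14.0] 10.6 [0.466 0.349 0.49 ] [ 0.147 -0.091] [  62.    6.    8.   10.  -92. -174.] drv [-0.104  0.095]
[31.0, -10.0, 15.0] 10.6 [0.485 0.318 0.478] [ 0.099 -0.058] [  57.    6.    8.    7.  -92. -174.] drv [-0.056  0.058]
[29.0, -14.0, 17.0] 10.6 [0.499 0.282 0.461] [ 0.055 -0.019] [  51.    6.    8.    3.  -90. -174.] drv [-0.012  0.015]
[26.0, -16.0, 18.0] 10.6 [0.509 0.244 0.441] [0.015 0.024] [  45.    6.    6.   -0.  -89. -174.] drv [ 0.028 -0.033]
[23.0, -19.0, 20.0] 10.6 [0.512 0.203 0.417] [-0.02   0.071] [  39.    5.    4.   -4.  -87. -174.] drv [ 0.061 -0.084]
```

>>> step_arm(
  commands=[
    [[33,-7,14],10.6],
    [[31,-10,15],10.6],
    [[29,-14,17],10.6],
    [[0,0,0],0],
  ],
)

```text
time_s: 25.7
tcp_pos: [0.5029, 0.277, 0.461]
eef_rot: [179.3, 3.4, 146.9]
contact_force: [0.2, 0.0, -2.7]
gripper_width: 0.0375
```

```bash
python3 rows.py 1 -10 0 0 3
python3 - <<'E'
from plant import imaging
from h import *
for n in("side","top"):
    d=imaging.capture(n);pickle.dump(d,open(f"up_{n}.pkl","wb"))
    c=proj(d,[.5,.28,.36])[0].astype(int);print(c)
    crop(d,c[0]-50,c[1]-50,110,100,6,f"pics/up_{n}.png")
E
```

```text
25.7 [0.503 0.277 0.461] [ 0.057 -0.023] [  50.6    6.1    7.4    3.3  -90.3 -173.6] drv [-0.014  0.018]
[8.0, -5.0, -1.0] 3.0 [0.506 0.267 0.462] [ 0.045 -0.012] [  49.    6.    8.    2.  -91. -174.] drv [-0.002  0.006]
[255 120]
[198 252]
```

View pics/up_side.png

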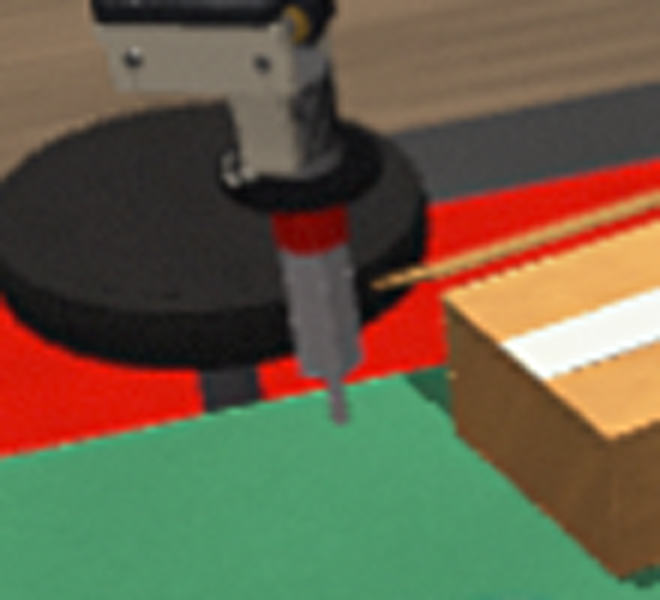

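View pics/up_top.png

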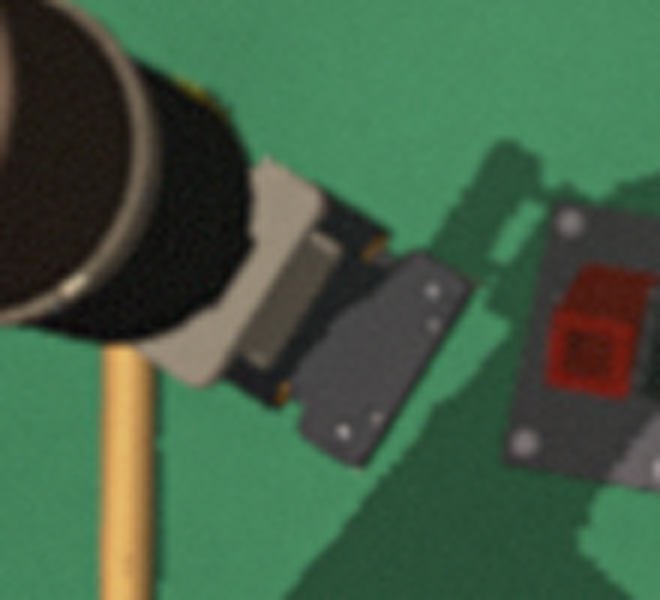

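```bash
cat > ov.py <<'E'
from kin import *
from h import *
from plant import r,imaging
import sys
tag=sys.argv[1]
s=r.get_state();P,M=fk(s['joints']);dt=np.array([-.0388,.0197,-.9991])
for n in("side",):
    d=imaging.capture(n);pickle.dump(d,open(f"{tag}_{n}.pkl","wb"))
    im=cv2.resize(d["img"][:,:,::-1],None,fx=6,fy=6,interpolation=cv2.INTER_CUBIC)
    for ax,col in((M@dt,(255,255,0)),(np.array([0,0,1.]),(0,255,255))):
        tip=P-.161*(ax if col[0] else M@dt)
        if not col[0]: tip=P-.161*ax
        p=((proj(d,np.array([tip,tip+.028*ax,tip+.095*ax,tip+.125*ax,tip+.178*ax]))+.5)*6).astype(int)
        for a,b in zip(p,p[1:]): cv2.line(im,tuple(map(int,a)),tuple(map(int,b)),col,1)
        for a in p: cv2.circle(im,tuple(map(int,a)),4,col,1)
    c=p.mean(0).astype(int);x=max(c[0]-280,0);y=max(c[1]-250,0);cv2.imwrite(f"pics/ov_{tag}.png",im[y:y+520,x:x+560]); print(tip,p)
E
python3 ov.py u1
```

```text
[0.50196199 0.27971475 0.30087075] [[1554  838]
 [1548  786]
 [1532  655]
 [1525  594]
 [1511  481]]
```

View pics/ov_u1.png

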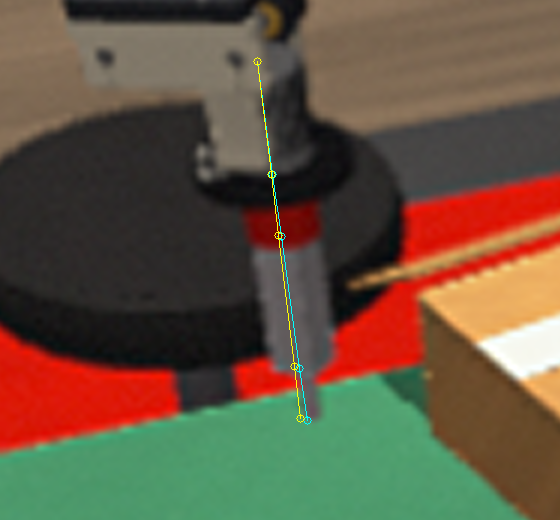

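```bash
python3 rows.py 1 -20 0 0 6
```

```text
25.85 [0.501 0.281 0.462] [ 0.059 -0.021] [  51.     6.     7.5    3.4  -90.3 -173.6] drv [-0.016  0.017]
[17.0, -11.0, -1.0] 6.0 [0.505 0.259 0.463] [0.035 0.001] [  48.    6.    8.    1.  -91. -174.] drv [ 0.008 -0.008]
```

>>> step_arm(
  commands=[
    [[17,-10,-2],6],
    [[0,0,0],0],
  ],
)

```text
time_s: 26.1
tcp_pos: [0.5058, 0.2598, 0.4648]
eef_rot: [178.7, 1.6, 144.2]
contact_force: [0.2, -0.3, -3.9]
gripper_width: 0.0373
```

```bash
python3 rows.py 1 0 0 0 0; python3 st.py
python3 - <<'E'
from plan_ik import *
from plant import r
q=r.get_state()['joints'];P,M=fk(q);v=q
dt=np.array([-.0388,.0197,-.9991]);tip=P-.161*(M@dt);print('tip',tip)
S=np.array([.5165,-.150,.069]);G=P+np.r_[S[:2]-tip[:2],0];G[2]=.36
n=9
d=M.T@(G-P)*1000;print(n,(d/n).round(1))
for k in range(1,n+1):
    v0=v;v,c=ik_full(v,P+(G-P)*k/n,M);print(c<1e-9,np.abs(v-v0).max().round(1),v.round(0))
E
```

```text
26.1 [0.506 0.26  0.465] [0.037 0.002] [  47.9    5.7    8.3    1.5  -91.1 -173.6] drv [ 0.006 -0.009]
[0.0, 0.0, 0.0] 0.0 [0.506 0.26  0.465] [0.037 0.002] [  48.    6.    8.    1.  -91. -174.] drv [ 0.006 -0.009]
26.1 [47.88, 5.69, 8.34, 1.46, -91.14, -173.6] [0.5058, 0.2598, 0.4648] [178.66, 1.62, 144.21]
x [-0.811, 0.585, -0.028]
y [0.584, 0.811, 0.023]
z [0.037, 0.002, -0.999]
tilt 2.1 az 3.8 F [0.2, -0.3, -3.9] w 0.0373
err along,xd,yd mm [260.4, 164.6, 59.4] misalign 27.98 world err in tool mm [-4.6, -66.3, 306.6] jaw ang 67.9
tip [0.50478714 0.26130677 0.30372455]
9 [-27.4 -36.6  11.6]
True 3.6 [  44.    4.    5.    1.  -89. -170.]
True 4.0 [  40.    2.    2.    1.  -88. -166.]
True 4.4 [  36.    1.   -1.    1.  -86. -162.]
True 4.7 [  31.    0.   -3.    1.  -85. -157.]
True 5.0 [  26.   -0.   -5.    1.  -83. -152.]
True 5.3 [  21.    0.   -6.    1.  -82. -147.]
True 5.4 [  15.    1.   -7.    0.  -81. -141.]
True 5.5 [  10.    2.   -7.    0.  -79. -136.]
True 5.4 [   5.    3.   -7.    0.  -78. -130.]
```

>>> step_arm(
  commands=[
    [[-27.5,-36.5,11.5],0],
    [[-27.5,-36.5,11.5],0],
    [[-27.5,-36.5,11.5],0],
    [[-27.5,-36.5,11.5],0],
    [[-27.5,-36.5,11.5],0],
    [[-27.5,-36.5,11.5],0],
    [[-27.5,-36.5,11.5],0],
    [[-27.5,-36.5,11.5],0],
    [[-27,-37,12],0],
    [[0,0,0],0],
    [[0,0,0],0],
  ],
)

```text
time_s: 27.48
tcp_pos: [0.5179, -0.1504, 0.3597]
eef_rot: [178.7, 1.6, 144.3]
contact_force: [0.5, -0.2, -2.2]
gripper_width: 0.0373
```

```bash
python3 rows.py 1 0 0 0 0; python3 ov.py u2
python3 - <<'E'
from plant import imaging
from h import *
d=imaging.capture("top");pickle.dump(d,open("u2_top.pkl","wb"));crop(d,310,190,110,100,6,"pics/u2_top.png")
E
```

```text
27.475 [ 0.518 -0.15   0.36 ] [0.036 0.002] [ 4.700e+00  3.300e+00 -6.800e+00  1.000e-01 -7.790e+01 -1.304e+02] drv [ 0.007 -0.009]
[0.0, 0.0, 0.0] 0.0 [ 0.518 -0.15   0.36 ] [0.036 0.002] [   5.    3.   -7.    0.  -78. -130.] drv [ 0.007 -0.009]
[ 0.51791975 -0.15034886  0.19859395] [[1915 1573]
 [1913 1522]
 [1908 1395]
 [1906 1336]
 [1901 1226]]
```

View pics/ov_u2.png

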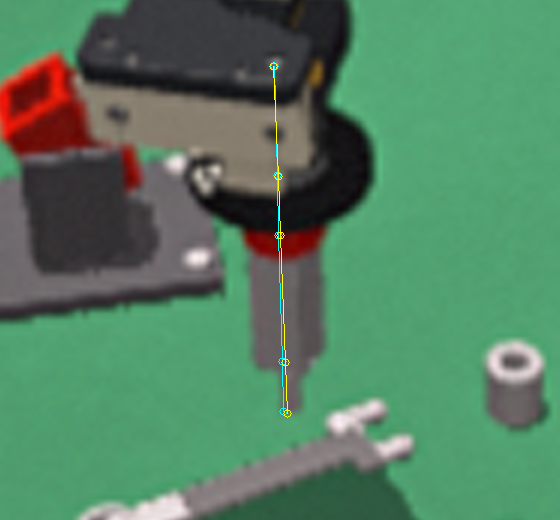

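View pics/u2_top.png

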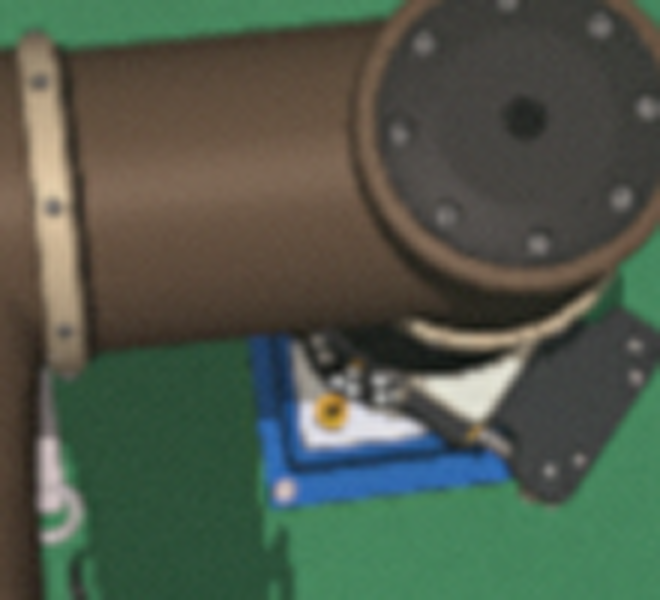

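```bash
cat > ax.py <<'E'
from h import *
import sys
from scipy.optimize import least_squares
d=load(sys.argv[1]);c0=np.array([float(sys.argv[2]),float(sys.argv[3])]);zt=float(sys.argv[4])
W=cloud(d);rr=np.hypot(W[...,0]-c0[0],W[...,1]-c0[1]);vd=np.array(d["extrinsics"])[:3,3]
for a,b,rad in((0,.025,.004),(.032,.09,.011),(.097,.122,.017)):
    m=(rr<.035)&(W[...,2]>zt+a)&(W[...,2]<zt+b); Q=W[m]
    if len(Q)==0: continue
    md=np.median(Q,0);u=vd-md;u[2]=0;u/=np.linalg.norm(u);lat=np.array([-u[1],u[0],0])
    l=Q@lat; ctr=(np.percentile(l,2)+np.percentile(l,98))/2; near=np.percentile(Q@u,95)
    print(a,b,len(Q),'center',(lat*ctr+u*(near-rad))[:2].round(4),'z',Q[:,2].min().round(4))
E
python3 ax.py u2_side.pkl .518 -.15 .199
python3 - <<'E'
from h import *
d=load("u2_top.pkl");crop(d,350,235,45,35,14,"pics/u2_z.png")
E
```

```text
0 0.025 21 center [ 0.5198 -0.1516] z 0.2009
0.032 0.09 215 center [ 0.5191 -0.1535] z 0.2314
0.097 0.122 46 center [ 0.5196 -0.152 ] z 0.2973
```

View pics/u2_z.png

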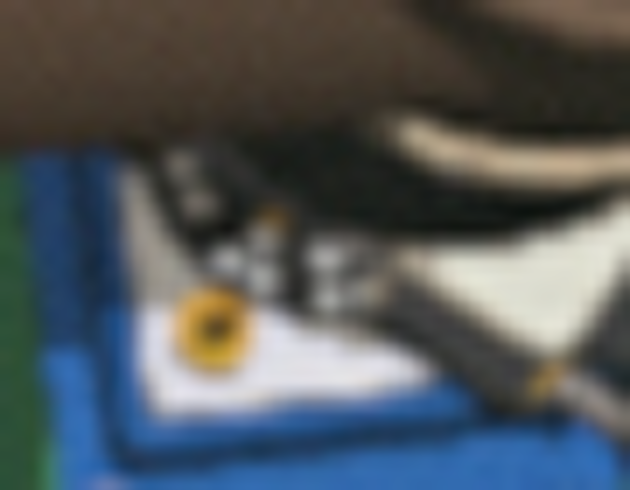

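>>> step_arm(
  commands=[
    [[1.2,-0.5,17.5],0],
    [[1.2,-0.5,17.5],0],
    [[1.2,-0.5,17.5],0],
    [[1.2,-0.5,17.5],0],
    [[1,-0.5,17.5],0],
    [[0,0,0],0],
    [[0,0,0],0],
    [[0,0,0],0],
  ],
)

```text
time_s: 28.58
tcp_pos: [0.5151, -0.149, 0.273]
eef_rot: [178.6, 1.7, 144.3]
contact_force: [0.1, 0.6, -2.4]
gripper_width: 0.0375
```

```bash
python3 st.py|head -1; python3 ov.py u3; python3 ax.py u3_side.pkl .517 -.15 .111
python3 - <<'E'
from plant import imaging
from h import *
d=imaging.capture("top");pickle.dump(d,open("u3_top.pkl","wb"));crop(d,310,190,110,100,6,"pics/u3_top.png")
cv2.imwrite("pics/u3_full.png",load("u3_side.pkl")["img"][:,:,::-1])
a=load("side0.pkl");b=load("u3_side.pkl")
E
```

```text
28.575 [4.86, 5.17, -15.83, 0.06, -66.85, -130.56] [0.5151, -0.149, 0.273] [178.64, 1.67, 144.3]
[ 0.51506873 -0.14901646  0.11197418] [[1913 1720]
 [1911 1674]
 [1906 1557]
 [1904 1503]
 [1900 1402]]
0 0.025 15 center [ 0.5169 -0.1489] z 0.1131
0.032 0.09 188 center [ 0.5162 -0.152 ] z 0.1433
0.097 0.122 35 center [ 0.5175 -0.1492] z 0.2081
```

View pics/ov_u3.png

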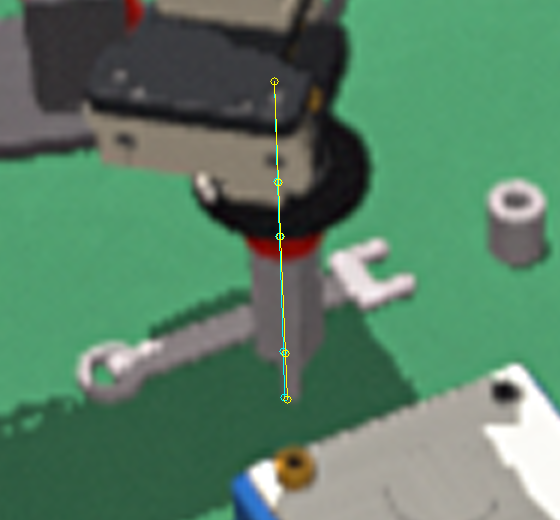

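View pics/u3_full.png

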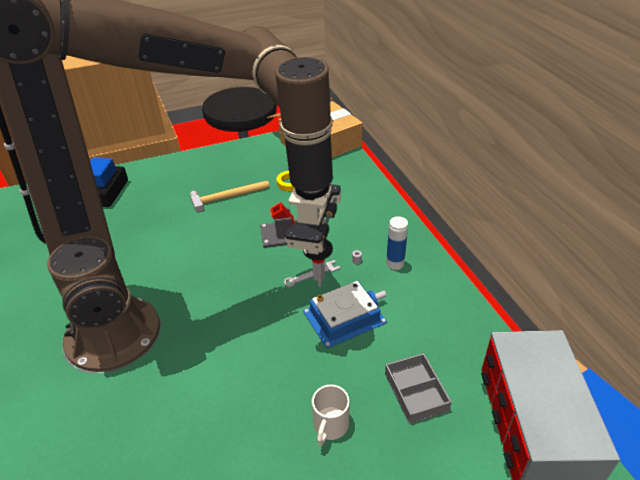

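View pics/u3_top.png

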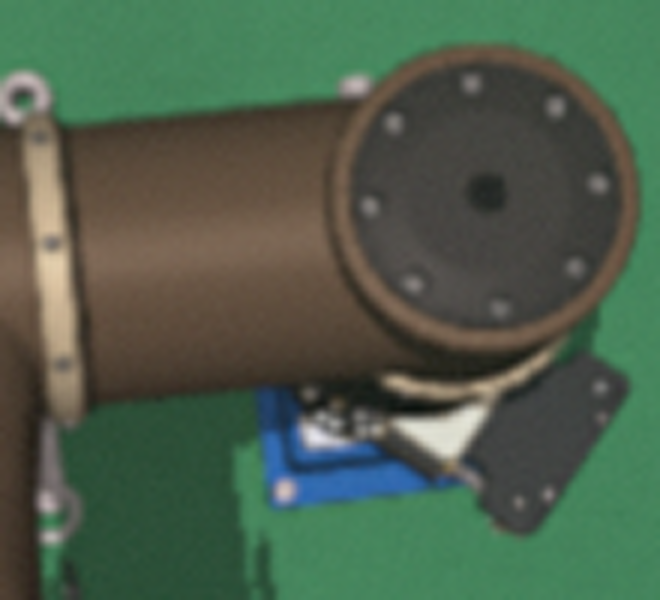

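```bash
python3 -c "
from plant import r,close_job
s=r.get_state();print(s['time_s'],s['qd'].round(2),s['gripper_width'])
print(close_job())"
```

```text
28.675 [-0.13  0.1  -0.35 -0.14  0.09  0.02] 0.03739387974982161
the job is handed in; nothing more can be done
None
```

I turned the sleeve from one dot to three dots while the driver stood in the holster, drew it out, turned it upright and handed in at 28.7 s, still holding it above the brass screw. The hand-in reports no verdict.

**Sleeve:** After the turn I released the sleeve and looked. The pointer had clicked in at the three-dot mark. It still showed there in the last clear picture, taken just above the screw at 27.5 s. In the final top picture it is mostly hidden.

**Final pose:**

| Check | Reading |
|---|---|
| Bit tip (side camera depth) | (0.517, -0.149, 0.113) m |
| Screw top | (0.5165, -0.150, 0.069) m |
| Sideways offset | about 1 mm |
| Height above screw | about 44 mm |
| Lean from vertical | 1–2 degrees |
| Grip | commanded 45 N, fingers 37.4 mm apart |

**Other things on the bench:** The loose things in the final side picture look where they were. I did not measure their positions again.

**What did not go as planned:**
- **Tilting the tool:** The moves offer no tilt, so I tilted it by pushing past the arm's reach limit and, later, past the last joint's stop.
- **Failed try:** My first way of turning upright, pushing in towards the base, increased the tilt to about 38 degrees. I dropped it after about 2.5 s, and nothing was touched.
- **Grip angle:** Joint 3 reached its limit at the sleeve, so the fingers gripped about 2.5 degrees off the driver's axis. I allowed for that when setting it upright.
- **Small disagreement:** The tip seen in the camera was about 2 mm off the one calculated from the arm pose, well inside the tolerance.

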